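# Make up two eyewear orders in the counter trays

## Robot

A 6-joint arm with a two-finger parallel gripper is mounted at the origin on the work surface. World frame = base frame: x ahead of the robot, y to its left, z up, the work surface at z = 0. Lengths are in m, angles in rad, forces in N, time in s.
With the tool pointing down it reaches from about 0.35 to 0.775 m from the base axis. Payload 7.3 kg.
Tool frame: the origin (TCP) lies midway between the tips of the shut fingers; the grasp point (between the pads) lies 19 mm behind it; z points along the fingers, x is the direction in which the jaws open and shut, and the axes are right-handed (so a half turn about z gives the same grasp; the last joint's range is limited). The gripper opens to 92 mm and grips with 3 to 60 N. Pads are 19 mm wide; open, the fingers measure 130 mm over their backs; the gripper's body (75 mm by 190 mm) begins 47 mm behind the grasp point.
Start: joints at [-1.491, 0.342, 1.524, -0, 1.275, -0.146], TCP at [0.118, -0.512, 0.227] pointing down, gripper open.
Joint ranges: [-2.53, 2.53], [-0.77, 2.02], [0.04, 2.7], [-1, 4.14], [0.28, 2.66], [-3.11, 3.11]. Speed limits (rad/s): [2.57, 2.57, 3.14, 3.14, 3.14, 3.14].

## Interface

Orientations are given as a 3x3 rotation matrix whose columns are the frame's x, y, z axes.
In Python, from bench import env, imaging gives the robot as it stands.
- The arm moves only by the shell command python3 -m creep 'ROWS' [FORCE]. ROWS is JSON, a list of rows, each an object with "delta_pos": the shift along the tool's x, y, z in m, a list of three; "rotation": the turn, a rotation vector about the tool's x, y, z in rad, a list of three; "gripper": the gripper command: -1 is fully open, 1 is shut, values between are in proportion. In form: [{"delta_pos": [tx, ty, tz], "rotation": [wx, wy, wz], "gripper": gripper}, ...]. A call has 1 to 10 rows; each row shifts and turns the commanded pose from where the row before left it, along the tool's axes as they then stand; what a row does not reach is not made up. A row lasts 1/8 s, in which the tool goes at most 62.5 mm and 10.7 degrees, less where a joint would pass 70% of its speed; a pose out of reach is approached as far as the arm can. A call with a gripper value outside its range is refused whole. The fingers move at their own pace and stop on an object; FORCE is the grip in N (left out, the last holds). Time passes only in rows, so rows that do not move let the fingers close. It gives the time, the measured TCP pose, the force and the opening at its end, in the units of the state.
- env.observe(): the state, without advancing time (a new reading comes with each control period).
- imaging.snapshot(name): name is "scene" or "side" or "wrist"; returns the picture (384x512x3 uint8, blue, green, red); there is no depth.
- imaging.camera_params(name): a dict with "camera_matrix" (3x3 intrinsics, pixels), "k1" (the pictures are not rectified: a ray, as slopes to the right and down, at radius r is drawn at 1 + k1 r^2 times it, then the intrinsics apply), "rvec" (rotation vector, rad) and "tvec" (3), from world to camera coordinates, as OpenCV has them. Camera axes: x right, y down, z forward; pixel columns grow to the right and rows downward; lengths in m; the calibration is good to about 2 mm. A picture is of the moment at which its call begins: read the wrist's pose just before it. camera_params takes no time and is no camera call; for the wrist camera it gives the pose at the moment of the call.
- env.finish_job(): hands the job in, once; it reports no verdict.
The state is a dict: "t": time; "q": joint angles; "dq": joint speeds; "joint_efforts": joint torques, N m; "ee_pos": TCP position; "tcp_rot": TCP orientation; "ft_force": force on the tool from outside, world axes, zero at the start; "wrist_torque": the same for the moment, N m; "opening": finger opening in m.
Only numpy, scipy, OpenCV 4.12 (cv2) and the standard library are available. Lean on these libraries where they do the work, as an engineer would, in place of code of your own. Each camera call takes 0.05 s, during which the arm holds its last target.

## Task

Make up two customers' orders from the stock on the cream pad: the black sunglasses and the tan hard case go in the blue-lined tray; the red-framed glasses, the grey hard case and the white lens spray go in the green-lined tray. Each pair of glasses and each case gets a long compartment to itself, and the spray stands in the short compartment at the tray's end, everything the same way up as now and resting squarely on the felt, not perched on a rim or divider. Set things down rather than dropping them, and leave the yellow glasses, the calculator and the hand-gel pump where they are.

Things in the scene. Friction and masses are not known exactly. Their poses are not given: they have to be found in the camera images.
- sunglasses: Black sunglasses with dark, opaque lenses. 136 mm wide (y), 38 mm deep (x), 44 mm high: folded, standing on rims and ear tips, lenses facing -x. Origin: centre of the underside. Pinch at mid-width along x, 36 mm above the underside: bridge and folded arms are 38 mm across there (both span 32 to 39 mm up). 35 g. Starts on the cream pad (top 4 mm above the counter).
- red_glasses: Glasses with red frame and clear lenses. 136 mm wide (y), 38 mm deep (x), 44 mm high: folded, standing on rims and ear tips, lenses facing -x. Origin: centre of the underside. Pinch at mid-width along x, 36 mm above the underside: bridge and folded arms are 38 mm across there (both span 32 to 39 mm up). 35 g. Starts on the cream pad (top 4 mm above the counter).
- tan_case: Tan-brown hard spectacle case. 54 mm (x) by 150 mm (y) by 44 mm high, closed, rigid, upright sides, edges rounded. Origin: centre of the underside. Grip across x, about 33 mm above the underside. 90 g. Starts on the cream pad (top 4 mm above the counter).
- grey_case: Grey hard spectacle case. 54 mm (x) by 150 mm (y) by 44 mm high, closed, rigid, upright sides, edges rounded. Origin: centre of the underside. Grip across x, about 33 mm above the underside. 90 g. Starts on the cream pad (top 4 mm above the counter).
- lens_spray: Small white round spray bottle with a pale blue band and blue cap, standing. Body 32 mm across and straight to 48 mm up; 70 mm high with cap. Origin: centre of the underside, z up its axis. Grip the body about 35 mm up. 35 g. Starts on the cream pad (top 4 mm above the counter).
- tray_blue: Dark wooden order tray lined with blue felt. 264 (x) by 182 mm (y), fixed, origin: centre of underside. Felt 5 mm above origin; rim and dividers 17 mm above it, 5 and 4 mm thick. Short compartment 72 (x) by 172 mm (y) centred at x -92, y 0; two long ones, 180 (x) by 84 mm (y), centred at x +37, y +44 and -44. 
- tray_green: Dark wooden order tray lined with green felt. 264 (x) by 182 mm (y), fixed, origin: centre of underside. Felt 5 mm above origin; rim and dividers 17 mm above it, 5 and 4 mm thick. Short compartment 72 (x) by 172 mm (y) centred at x -92, y 0; two long ones, 180 (x) by 84 mm (y), centred at x +37, y +44 and -44. 
- yellow_glasses: Spare glasses with yellow frame and clear lenses, not ordered: leave alone. Same size and build as the other glasses, among the stock on the pad. 
- calculator: Dark pocket calculator, 125 by 85 by 11 mm, loose on the counter beyond the pad: leave alone. Origin: centre of the underside.
- gel_pump: White square hand-gel bottle, 62 by 62 mm and 166 mm high with its steel pump, loose on the counter well to the left: leave alone. Origin: centre of the underside.

How it is judged:
At the end, for the whole second after the job is handed in: Every item at rest in its kit's tray, right way up (0.06 rad), under 4.5 mm above the felt: cases within 18 mm and glasses within 25 mm (along and across) of the centre of a long compartment, spray within 21 mm by 72 mm of the centre of the green tray's short compartment (x of sunglasses in the frame of tray_blue between 0.012 and 0.062 m and (y of sunglasses in the frame of tray_blue between 0.018 and 0.07 m or y of sunglasses in the frame of tray_blue between -0.07 and -0.018 m) and z of sunglasses in the frame of tray_blue between 0.002 and 0.0095 m and angle between each of sunglasses, tan_case, red_glasses, grey_case, lens_spray's own z axis and vertical below 0.06 rad and linear speed of each of sunglasses, tan_case, red_glasses, grey_case, lens_spray below 0.02 m/s and angular speed of each of sunglasses, tan_case, red_glasses, grey_case, lens_spray below 0.2 rad/s and x of tan_case in the frame of tray_blue between 0.019 and 0.055 m and (y of tan_case in the frame of tray_blue between 0.026 and 0.062 m or y of tan_case in the frame of tray_blue between -0.062 and -0.026 m) and z of tan_case in the frame of tray_blue between 0.002 and 0.0095 m and x of red_glasses in the frame of tray_green between 0.012 and 0.062 m and (y of red_glasses in the frame of tray_green between 0.018 and 0.07 m or y of red_glasses in the frame of tray_green between -0.07 and -0.018 m) and z of red_glasses in the frame of tray_green between 0.002 and 0.0095 m and x of grey_case in the frame of tray_green between 0.019 and 0.055 m and (y of grey_case in the frame of tray_green between 0.026 and 0.062 m or y of grey_case in the frame of tray_green between -0.062 and -0.026 m) and z of grey_case in the frame of tray_green between 0.002 and 0.0095 m and x of lens_spray in the frame of tray_green between -0.113 and -0.071 m and y of lens_spray in the frame of tray_green between -0.072 and 0.072 m and z of lens_spray in the frame of tray_green between 0.002 and 0.0095 m); the robot touches nothing.
It fails at once if an ordered thing was dropped or flung: moving at over 0.7 m/s with no finger on it (a fall of some 25 mm) ((contact force between sunglasses and the fingers below 0.01 N and linear speed of sunglasses above 0.7 m/s) or (contact force between red_glasses and the fingers below 0.01 N and linear speed of red_glasses above 0.7 m/s) or (contact force between tan_case and the fingers below 0.01 N and linear speed of tan_case above 0.7 m/s) or (contact force between grey_case and the fingers below 0.01 N and linear speed of grey_case above 0.7 m/s) or (contact force between lens_spray and the fingers below 0.01 N and linear speed of lens_spray above 0.7 m/s)).
It fails at once if the yellow glasses were moved by more than 20 mm or knocked over (distance of yellow_glasses from where it was at the start of the episode above 0.02 m or angle between yellow_glasses's own z axis and vertical above 0.5 rad).
It fails at once if the calculator was moved by more than 20 mm (distance of calculator from where it was at the start of the episode above 0.02 m).
It fails at once if the hand-gel pump was moved by more than 20 mm or tipped (distance of gel_pump from where it was at the start of the episode above 0.02 m or angle between gel_pump's own z axis and vertical above 0.4 rad).
It also fails if it takes over 128 s, if anything falls off the work surface, if the arm or the gripper's body presses on something with over 40 N, if the wrist force passes 120 N, or if a joint passes its speed limit or range.

## Working session

There is one attempt and no reset: what is moved stays moved. The work goes in short steps, Python scripts to look and compute and a shell command to move; the robot and the scene stay as the last step left them, time stands still between calls to the robot, and variables do not carry over. Pictures are saved under pics/ and viewed, and the job is handed in when it is done.

```bash
ls; mkdir -p pics; python3 - <<'E'
from bench import env, imaging
import cv2
s=env.observe(); print({k:(v if not hasattr(v,'round') else v) for k,v in s.items()})
for n in("scene","side","wrist"):
    p=imaging.camera_params(n); print(n,p)
    cv2.imwrite(f"pics/{n}0.png",imaging.snapshot(n))
E
```

```text
pics
{'t': 0.0, 'q': array([-1.49097143e+00,  3.42732026e-01,  1.52504503e+00, -2.52718217e-05,
        1.27538209e+00, -1.45989669e-01]), 'dq': array([ 0.00026611,  0.00035274,  0.00044946,  0.00047603,  0.00213138,
       -0.00027703]), 'joint_efforts': array([ 1.78129805e-03, -4.31234694e+01, -2.44226378e+01,  7.20161665e-02,
        5.59142022e-02, -1.54398749e-04]), 'ee_pos': array([ 0.1175335 , -0.51124716,  0.22603036]), 'tcp_rot': array([[ 2.23907399e-01, -9.74610412e-01, -1.49012344e-04],
       [-9.74609185e-01, -2.23907356e-01,  1.55957505e-03],
       [-1.55334304e-03, -2.03971595e-04, -9.99998773e-01]]), 'ft_force': array([0.33189872, 0.06052889, 0.66783775]), 'wrist_torque': array([-0.0143787 , -0.03569718, -0.04064745]), 'opening': 0.09155170780300988}
scene {'camera_matrix': array([[406.50415763,   0.        , 258.32565283],
       [  0.        , 406.50415763, 191.06401439],
       [  0.        ,   0.        ,   1.        ]]), 'k1': -0.13278460065095218, 'rvec': array([ 2.35521403,  1.20511511, -0.34275838]), 'tvec': array([-0.47887583, -0.33345375,  1.54692272])}
side {'camera_matrix': array([[409.73793462,   0.        , 247.56198074],
       [  0.        , 409.73793462, 195.3493424 ],
       [  0.        ,   0.        ,   1.        ]]), 'k1': -0.04265103883017015, 'rvec': array([ 2.15476823, -0.17562133,  0.08578376]), 'tvec': array([-0.58929766,  0.15971289,  0.9719936 ])}
wrist {'camera_matrix': array([[321.2597856 ,   0.        , 249.95022317],
       [  0.        , 321.2597856 , 192.31700026],
       [  0.        ,   0.        ,   1.        ]]), 'k1': 0.003539127533850068, 'rvec': array([-2.28275193,  1.81764095,  0.25212617]), 'tvec': array([-0.52376465, -0.03303328,  0.39024399])}
```

View pics/scene0.png

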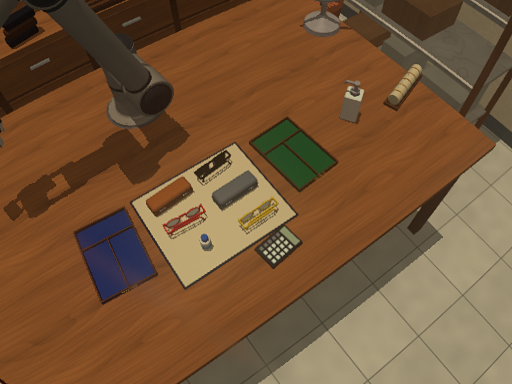

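View pics/side0.png

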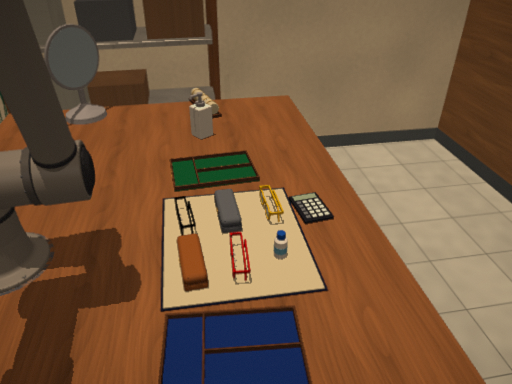

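View pics/wrist0.png

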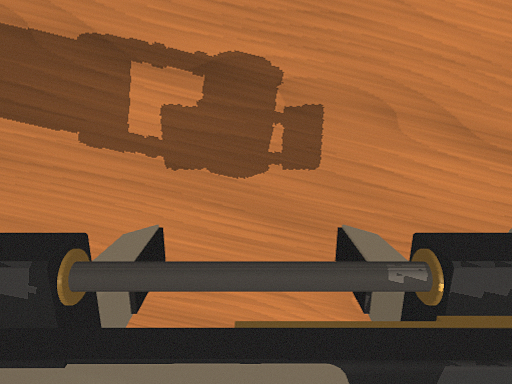

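```bash
cat > h.py <<'E'
from bench import env, imaging
import cv2, numpy as np
def ray(n,uv,p=None):
    p=p or imaging.camera_params(n); K=p['camera_matrix']
    uv=np.atleast_2d(np.array(uv,float))
    pts=cv2.undistortPoints(uv.reshape(-1,1,2),K,np.array([p['k1'],0,0,0.])).reshape(-1,2)
    R=cv2.Rodrigues(p['rvec'])[0]; c=-R.T@p['tvec']
    d=np.c_[pts,np.ones(len(pts))]@R
    return c,d
def onz(n,uv,z,p=None):
    c,d=ray(n,uv,p); return c+d*((z-c[2])/d[:,2])[:,None]
def proj(n,P,p=None):
    p=p or imaging.camera_params(n)
    return cv2.projectPoints(np.array(P,float).reshape(-1,1,3),p['rvec'],p['tvec'],p['camera_matrix'],np.array([p['k1'],0,0,0.]))[0].reshape(-1,2)
def crop(src,dst,x0,y0,w,h,f):
    im=cv2.imread(src)[y0:y0+h,x0:x0+w]
    im=cv2.resize(im,None,fx=f,fy=f,interpolation=cv2.INTER_CUBIC)
    for x in range((x0+19)//20*20,x0+w,20):
        cv2.putText(im,str(x),((x-x0)*f,10),0,.35,(255,255,255),1); cv2.line(im,((x-x0)*f,12),((x-x0)*f,18),(255,255,255),1)
    for y in range((y0+19)//20*20,y0+h,20):
        cv2.putText(im,str(y),(0,(y-y0)*f+4),0,.35,(255,255,255),1); cv2.line(im,(24,(y-y0)*f),(30,(y-y0)*f),(255,255,255),1)
    cv2.imwrite(dst,im)
E
python3 - <<'E'
from h import *
crop('pics/scene0.png','pics/sc_c1.png',130,135,180,150,4)
crop('pics/scene0.png','pics/sc_c2.png',60,195,110,115,5)
crop('pics/scene0.png','pics/sc_c3.png',240,105,110,95,5)
crop('pics/side0.png','pics/si_c1.png',150,145,190,160,4)
for n in('scene','side','wrist'):
    c,d=ray(n,[[256,192]]);print(n,c,d)
E
```

```text
scene [ 1.16151204 -0.2326399   1.15336543] [[-0.42223689  0.28736932 -0.85975166]]
side [ 0.47141593 -0.80400964  0.66999032] [[ 0.14996082  0.82217315 -0.54957621]]
wrist [ 0.1891056  -0.49465847  0.38387714] [[-0.2585291  -0.07725416 -0.96309402]]
```

View pics/sc_c1.png

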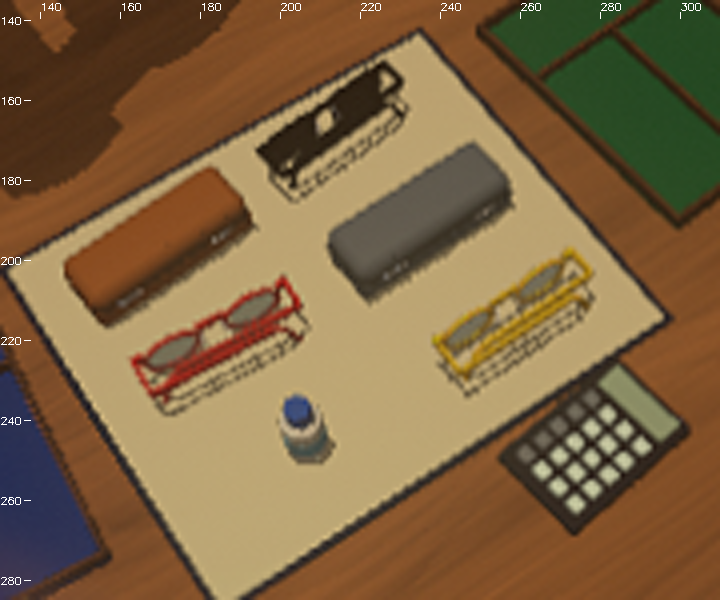

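View pics/sc_c2.png

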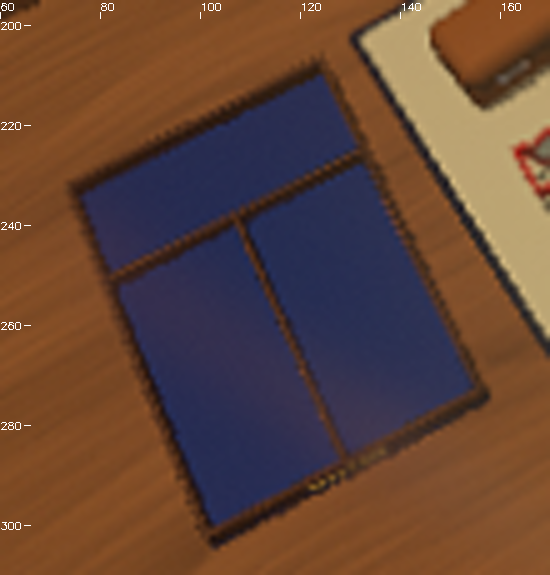

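View pics/sc_c3.png

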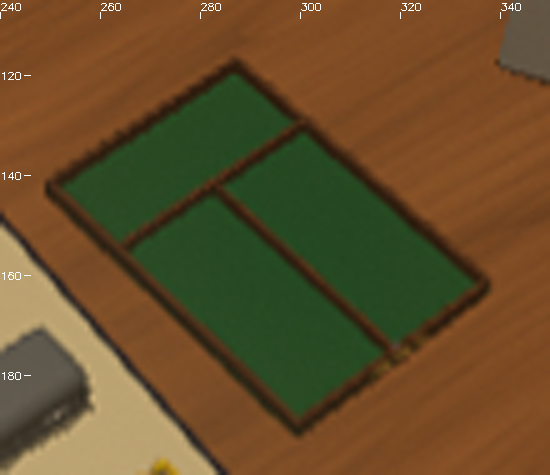

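View pics/si_c1.png

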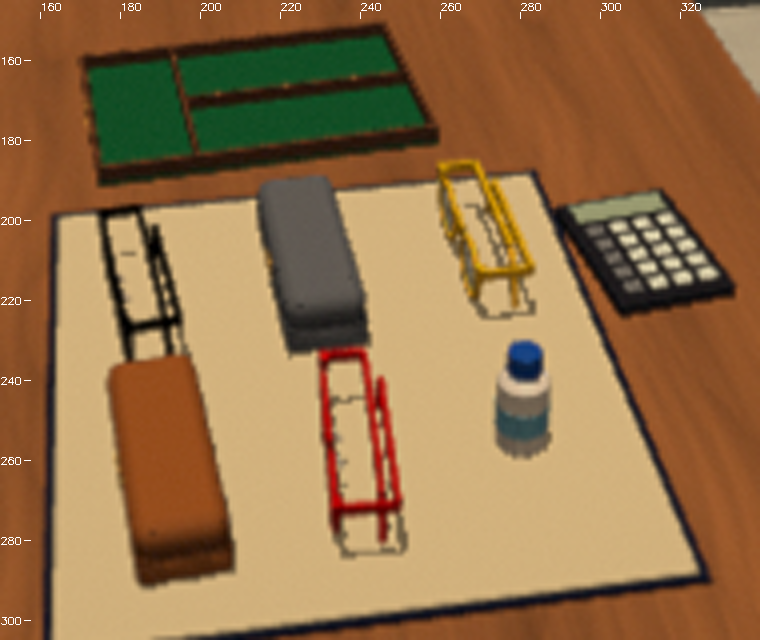

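```bash
cat > m1.py <<'E'
from h import *
def o(x0,y0,f,l): return [[x0+a/f,y0+b/f] for a,b in l]
z=.022
B=onz('scene',o(60,195,5,[(72,187),(320,65),(488,393),(210,540)]),z)
G=onz('scene',o(240,105,5,[(47,186),(237,60),(488,283),(298,429)]),z)
Gs=onz('side',o(150,145,4,[(84,58),(384,26),(437,130),(98,170)]),z)
for n,T in(('B',B),('G',G),('Gs',Gs)):
    print(n,T.round(4).tolist(),'c',T.mean(0).round(4),'lens',[round(np.linalg.norm(T[i]-T[i-1]),4) for i in range(4)])
    d=[np.degrees(np.arctan2(*(T[(i+1)%4]-T[i])[1::-1])) for i in range(4)];print(np.round(d,1))
q=o(130,135,4,[(64,268),(212,168),(250,225),(108,324)])
print('tan top-left edge',onz('scene',q[:2],.046).round(4).tolist())
q=o(150,145,4,[(110,365),(192,355),(232,548),(138,552)])
print('tan side top',onz('side',q,.046).round(4).tolist())
q=o(150,145,4,[(260,186),(327,180),(366,310),(285,322)])
print('grey side top',onz('side',q,.046).round(4).tolist())
q=o(130,135,4,[(330,240),(470,142),(512,190),(366,285)])
print('grey scene top',onz('scene',q,.046).round(4).tolist())
for nm,q in(('red',[(320,352),(366,352),(334,510),(400,506)]),('sun',[(100,212),(140,208),(128,328),(180,322)]),('yel',[(440,163),(478,162),(474,272),(532,270)])):
    print(nm,onz('side',o(150,145,4,q),.046).round(4).tolist())
print('spray top side',onz('side',o(150,145,4,[(525,352)]),.074),'scene',onz('scene',o(130,135,4,[(297,408)]),.074))
print('pad',onz('scene',o(130,135,4,[(420,28),(670,318),(5,270)]),.004).round(3).tolist())
E
python3 m1.py
```

```text
B [[0.3898, -0.4054, 0.022], [0.405, -0.2336, 0.022], [0.663, -0.25, 0.022], [0.6479, -0.4279, 0.022]] c [ 0.5264 -0.3292  0.022 ] lens [np.float64(0.2591), np.float64(0.1725), np.float64(0.2585), np.float64(0.1785)]
[ 84.9  -3.7 -94.8 175. ]
G [[0.4273, 0.2445, 0.022], [0.4137, 0.4236, 0.022], [0.671, 0.4401, 0.022], [0.6852, 0.2626, 0.022]] c [0.5493 0.3427 0.022 ] lens [np.float64(0.2586), np.float64(0.1795), np.float64(0.2578), np.float64(0.178)]
[  94.3    3.7  -85.4 -176. ]
Gs [[0.4072, 0.4035, 0.022], [0.6587, 0.4168, 0.022], [0.6721, 0.2427, 0.022], [0.4166, 0.2292, 0.022]] c [0.5387 0.323  0.022 ] lens [np.float64(0.1745), np.float64(0.2519), np.float64(0.1746), np.float64(0.2559)]
[   3.   -85.6 -177.    93.1]
tan top-left edge [[0.4433, -0.1657, 0.046], [0.4315, -0.0222, 0.046]]
tan side top [[0.423, -0.0285, 0.046], [0.472, -0.0271, 0.046], [0.483, -0.19, 0.046], [0.4344, -0.185, 0.046]]
grey side top [[0.5298, 0.1511, 0.046], [0.5767, 0.1508, 0.046], [0.5818, -0.0006, 0.046], [0.5307, -0.0043, 0.046]]
grey scene top [[0.5459, 0.0197, 0.046], [0.5347, 0.1625, 0.046], [0.5925, 0.1633, 0.046], [0.5966, 0.0207, 0.046]]
red [[0.5484, -0.037, 0.046], [0.5757, -0.0416, 0.046], [0.5391, -0.1711, 0.046], [0.5745, -0.1739, 0.046]]
sun [[0.4193, 0.1372, 0.046], [0.4464, 0.1375, 0.046], [0.4346, 0.0057, 0.046], [0.4666, 0.0064, 0.046]]
yel [[0.6585, 0.1593, 0.046], [0.6854, 0.1561, 0.046], [0.6561, 0.0274, 0.046], [0.6933, 0.0233, 0.046]]
spray top side [[ 0.66112318 -0.09098554  0.074     ]] scene [[ 0.66698736 -0.08238303  0.074     ]]
pad [[0.385, 0.211, 0.004], [0.743, 0.21, 0.004], [0.389, -0.204, 0.004]]
```

```bash
cat > m2.py <<'E'
from h import *
def o(x0,y0,f,l): return [[x0+a/f,y0+b/f] for a,b in l]
def tri(a,b):
    c1,d1=ray('scene',a);c2,d2=ray('side',b)
    for u,v,A,Bb in zip(d1,d2,a,b):
        s=np.linalg.lstsq(np.c_[u,-v],c2-c1,rcond=None)[0]
        P=c1+s[0]*u;Q=c2+s[1]*v; print(((P+Q)/2).round(4),'gap',round(np.linalg.norm(P-Q),4))
sc=o(130,135,4,[(420,28),(670,318),(5,270),(297,405),(616,360)])
si=o(150,145,4,[(54,214),(534,172),(45,640),(525,348),(660,192)])
print(proj('scene',onz('scene',sc,.0))-sc)
tri(sc,si)
print('trays');tri(o(240,105,5,[(47,186),(237,60),(488,283),(298,429)]),o(150,145,4,[(98,170),(84,58),(384,26),(437,130)]))
E
python3 m2.py
```

```text
[[ 2.27373675e-13  3.41060513e-13]
 [ 1.70530257e-13  5.68434189e-14]
 [ 2.47638354e-08 -2.22854624e-09]
 [ 7.50333129e-12 -6.13908924e-12]
 [ 1.70530257e-13  1.13686838e-13]]
[ 0.3814  0.2131 -0.0018] gap 0.0013
[ 0.7407  0.2123 -0.0034] gap 0.002
[ 0.3845 -0.2026  0.004 ] gap 0.0076
[ 0.6632 -0.0808  0.069 ] gap 0.0012
[0.7861 0.1184 0.0524] gap 0.0508
trays
[0.4162 0.2516 0.007 ] gap 0.0024
[0.4052 0.4313 0.0077] gap 0.0016
[0.6636 0.4503 0.0044] gap 0.0006
[0.6776 0.2705 0.0046] gap 0.0006
```

```bash
python3 -m creep '[{"delta_pos":[-0.04,-0.045,-0.017],"rotation":[0,0,0],"gripper":-1},{"delta_pos":[-0.04,-0.045,-0.017],"rotation":[0,0,0],"gripper":-1},{"delta_pos":[-0.04,-0.045,-0.017],"rotation":[0,0,0],"gripper":-1},{"delta_pos":[-0.04,-0.045,-0.017],"rotation":[0,0,0],"gripper":-1},{"delta_pos":[-0.04,-0.045,-0.017],"rotation":[0,0,0],"gripper":-1},{"delta_pos":[-0.04,-0.045,-0.017],"rotation":[0,0,0],"gripper":-1},{"delta_pos":[-0.04,-0.045,-0.017],"rotation":[0,0,0],"gripper":-1},{"delta_pos":[-0.04,-0.045,-0.017],"rotation":[0,0,0],"gripper":-1},{"delta_pos":[-0.04,-0.045,-0.017],"rotation":[0,0,0],"gripper":-1},{"delta_pos":[-0.04,-0.045,-0.017],"rotation":[0,0,0],"gripper":-1}]'
python3 -m creep '[{"delta_pos":[0,0,0],"rotation":[0,0,-0.168],"gripper":-1},{"delta_pos":[0,0,0],"rotation":[0,0,-0.168],"gripper":-1},{"delta_pos":[0,0,0],"rotation":[0,0,-0.168],"gripper":-1},{"delta_pos":[0,0,0],"rotation":[0,0,-0.168],"gripper":-1},{"delta_pos":[0,0,0],"rotation":[0,0,-0.168],"gripper":-1},{"delta_pos":[0,0,0],"rotation":[0,0,-0.168],"gripper":-1},{"delta_pos":[0,0,0],"rotation":[0,0,-0.168],"gripper":-1},{"delta_pos":[0,0,0],"rotation":[0,0,-0.168],"gripper":-1},{"delta_pos":[0,0,0],"rotation":[0,0,0],"gripper":-1}]'
python3 - <<'E'
from h import *
import pickle
s=env.observe();print(s['t'],s['q'].round(3),s['ee_pos'].round(4),s['tcp_rot'].round(3).tolist())
p=imaging.camera_params('wrist');pickle.dump(p,open('w1.pkl','wb'))
im=imaging.snapshot('wrist');cv2.imwrite('pics/w1.png',im)
crop('pics/w1.png','pics/w1b.png',0,0,400,300,2)
print(ray('wrist',[[256,192]]))
E
```

```text
t: 1.4
ee_pos: [0.467, -0.0197, 0.397]
tcp_rot: [[0.224, -0.975, 0.0], [-0.975, -0.224, -0.0], [0.0, -0.0, -1.0]]
ft_force: [1.5, -0.8, -0.0]
opening: 0.0919
t: 2.52
ee_pos: [0.4661, -0.0215, 0.3963]
tcp_rot: [[1.0, -0.002, -0.001], [-0.002, -1.0, 0.0], [-0.001, -0.0, -1.0]]
ft_force: [0.5, -0.0, -0.2]
opening: 0.0914
2.525 [-0.211  0.155  1.316 -0.     1.671 -0.208] [ 0.4661 -0.0215  0.3963] [[1.0, -0.002, -0.001], [-0.002, -1.0, 0.0], [-0.001, -0.0, -1.0]]
(array([0.46715082, 0.05185498, 0.55399542]), array([[ 0.01720284, -0.26927263, -0.96309496]]))
```

View pics/w1.png

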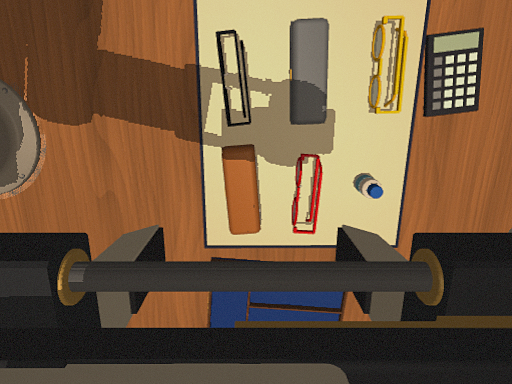

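```bash
python3 - <<'E'
from h import *
crop('pics/w1.png','pics/w1c.png',195,125,200,130,4)
crop('pics/w1.png','pics/w1d.png',195,0,220,140,3)
E
```

```text
(no output)
```

View pics/w1c.png

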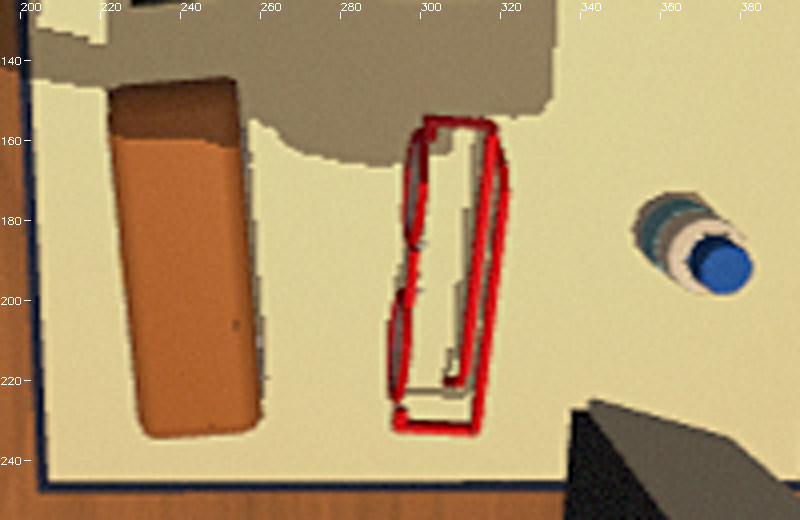

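View pics/w1d.png

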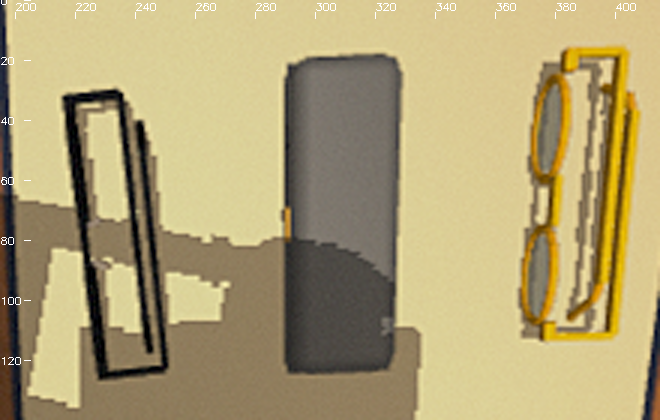

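```bash
cat > m3.py <<'E'
from h import *
import pickle
p=pickle.load(open('w1.pkl','rb'))
def c(l): return [[195+(a-1.5)/4,125+(b-1.5)/4] for a,b in l]
def d(l): return [[195+(a-1)/3,(b-1)/3] for a,b in l]
def W(n,q,z): print(n,onz('wrist',q,z,p).round(4)[:,:2].tolist())
W('pad',c([(42,488)])+d([(8,100)]),.004)
W('tan L/R sides .040',c([(113,140),(142,400),(239,130),(260,400)]),.040)
W('tan far end .042, near .006',c([(200,437)]),.042);W('',c([(175,80)]),.010)
W('red front mid, outer arm mid',c([(411,262),(497,290)]),.0405)
W('red ends far/near',c([(435,430),(462,117)]),.044)
W('red corners',c([(394,430),(480,433),(425,118),(497,122)]),.044)
W('red outer arm line',c([(506,190),(480,400)]),.0405)
W('spray cap',c([(722,265)]),.074)
W('sun corners',d([(64,97),(122,91),(102,379),(168,370)]),.044)
W('sun outer arm ends',d([(142,122),(153,350)]),.0405)
W('grey sides',d([(286,120),(285,330),(401,100),(393,330)]),.040)
W('grey far',d([(340,374)]),.042);W('grey near',d([(345,55)]),.044)
W('yel corners',d([(565,50),(628,48),(542,338),(617,338)]),.044)
E
python3 m3.py
```

```text
pad [[0.3824, -0.2075], [0.3849, 0.1558]]
tan L/R sides .040 [[0.4228, -0.0374], [0.4323, -0.1496], [0.4736, -0.0334], [0.4827, -0.1497]]
tan far end .042, near .006 [[0.457, -0.1659]]
 [[0.447, -0.0171]]
red front mid, outer arm mid [[0.5449, -0.0886], [0.5812, -0.1008]]
red ends far/near [[0.5574, -0.162], [0.5625, -0.0278]]
red corners [[0.5399, -0.162], [0.5767, -0.1635], [0.5478, -0.0281], [0.5765, -0.0298]]
red outer arm line [[0.5825, -0.0583], [0.5766, -0.1498]]
spray cap [[0.6602, -0.081]]
sun corners [[0.4179, 0.1495], [0.4459, 0.1521], [0.4335, 0.0162], [0.4678, 0.0207]]
sun outer arm ends [[0.4553, 0.139], [0.46, 0.0307]]
grey sides [[0.5256, 0.1398], [0.5282, 0.0405], [0.5812, 0.1485], [0.584, 0.0403]]
grey far [[0.5573, 0.0183]]
grey near [[0.5524, 0.1673]]
yel corners [[0.6569, 0.1691], [0.6867, 0.1698], [0.6597, 0.0362], [0.6982, 0.0361]]
```

```bash
python3 -m creep '[{"delta_pos":[0.012,0.05,0],"rotation":[0,0,0],"gripper":-1},{"delta_pos":[0.012,0.05,0],"rotation":[0,0,0],"gripper":-1},{"delta_pos":[0.012,0.05,0],"rotation":[0,0,0],"gripper":-1},{"delta_pos":[0.012,0.05,0],"rotation":[0,0,0],"gripper":-1},{"delta_pos":[0,0,0],"rotation":[0,0,0],"gripper":-1},{"delta_pos":[0,0,0],"rotation":[0,0,0],"gripper":-1}]'
python3 - <<'E'
from h import *
import pickle
p=imaging.camera_params('wrist');pickle.dump(p,open('w2.pkl','wb'))
im=imaging.snapshot('wrist');cv2.imwrite('pics/w2.png',im)
crop('pics/w2.png','pics/w2b.png',150,40,220,200,3)
E
```

```text
t: 3.32
ee_pos: [0.5139, -0.2213, 0.3963]
tcp_rot: [[1.0, -0.003, -0.001], [-0.003, -1.0, 0.001], [-0.001, -0.001, -1.0]]
ft_force: [-0.3, 0.6, 1.2]
opening: 0.092
```

View pics/w2b.png

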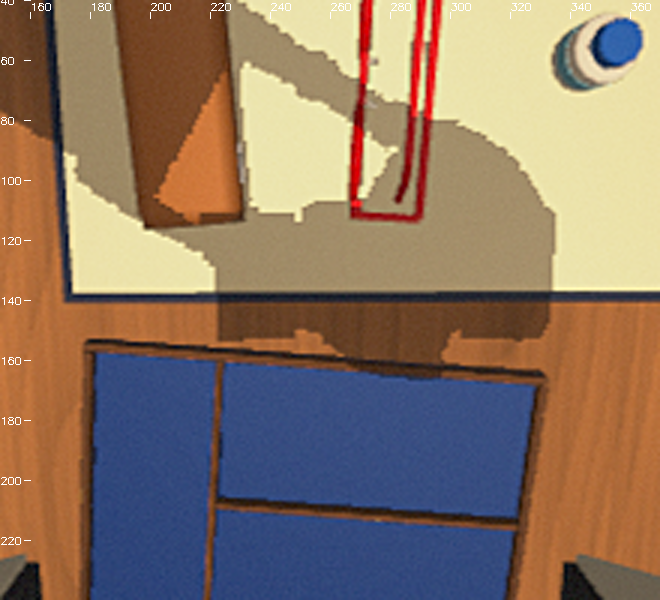

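```bash
cat > m4.py <<'E'
from h import *
import pickle
p=pickle.load(open('w2.pkl','rb'))
def d(l): return [[150+(a-1)/3,40+(b-1)/3] for a,b in l]
for z in(.017,.022):
    W=onz('wrist',d([(222,503),(519,523)]),z,p)
    v=W[1]-W[0];L=np.linalg.norm(v);u=v/L;n=np.array([-u[1],u[0],0])
    C=(W[0]+W[1])/2-u*.037
    print(z,W.round(4).tolist(),'L',L,'yaw',np.degrees(np.arctan2(u[1],u[0])),'C',C)
    Q=onz('wrist',d([(86,342),(545,375),(540,385),(505,600),(92,354),(90,598),(207,598)]),z,p)-C
    print(np.c_[Q@u,Q@n].round(4).tolist())
    print('tan/red',onz('wrist',d([(145,226),(243,218)]),.042,p),onz('wrist',d([(351,218),(421,217)]),.044,p))
    print('spray cap',onz('wrist',d([(617,43)]),.074,p))
E
python3 m4.py
```

```text
0.017 [[0.4677, -0.3255, 0.017], [0.6425, -0.3385, 0.017]] L 0.17525779689562646 yaw -4.237880580713386 C [ 0.51822143 -0.32927295  0.017     ]
[[-0.1312, 0.0893], [0.1276, 0.0889], [0.1256, 0.083], [0.1227, -0.0494], [-0.1277, 0.0828], [-0.1271, -0.0658], [-0.0567, -0.0609]]
tan/red [[ 0.43396861 -0.16655025  0.042     ]
 [ 0.4846837  -0.16269752  0.042     ]] [[ 0.54026589 -0.16282358  0.044     ]
 [ 0.5761938  -0.16244993  0.044     ]]
spray cap [[ 0.66054472 -0.08411766  0.074     ]]
0.022 [[0.4682, -0.3239, 0.022], [0.6413, -0.3367, 0.022]] L 0.1736258694755854 yaw -4.2378805807133935 C [ 0.51784632 -0.32755957  0.022     ]
[[-0.1296, 0.0885], [0.1268, 0.0881], [0.1248, 0.0822], [0.1219, -0.049], [-0.1262, 0.082], [-0.1256, -0.0652], [-0.0558, -0.0603]]
tan/red [[ 0.43396861 -0.16655025  0.042     ]
 [ 0.4846837  -0.16269752  0.042     ]] [[ 0.54026589 -0.16282358  0.044     ]
 [ 0.5761938  -0.16244993  0.044     ]]
spray cap [[ 0.66054472 -0.08411766  0.074     ]]
```

```bash
python3 -m creep '[{"delta_pos":[-0.0205,-0.0433,0.035],"rotation":[0,0,0],"gripper":-1},{"delta_pos":[-0.0205,-0.0433,0.035],"rotation":[0,0,0],"gripper":-1},{"delta_pos":[-0.0205,-0.0433,0.035],"rotation":[0,0,0],"gripper":-1},{"delta_pos":[0,0,0.05],"rotation":[0,0,-0.087],"gripper":-1},{"delta_pos":[0,0,0.055],"rotation":[0,0,0],"gripper":-1},{"delta_pos":[0,0,0.055],"rotation":[0,0,0],"gripper":-1},{"delta_pos":[0,0,0.03],"rotation":[0,0,0],"gripper":-1},{"delta_pos":[0,0,0],"rotation":[0,0,0],"gripper":-1},{"delta_pos":[0,0,0],"rotation":[0,0,0],"gripper":-1}]'
cat > look.py <<'E'
from h import *
import pickle,sys
n=sys.argv[1]
p=imaging.camera_params('wrist');pickle.dump(p,open(n+'.pkl','wb'))
cv2.imwrite(f'pics/{n}.png',imaging.snapshot('wrist'))
E
python3 look.py w3
```

```text
t: 4.5
ee_pos: [0.4536, -0.0914, 0.1031]
tcp_rot: [[0.996, 0.087, 0.003], [0.087, -0.996, -0.001], [0.002, 0.001, -1.0]]
ft_force: [0.4, -0.1, 0.6]
opening: 0.0918
```

View pics/w3.png

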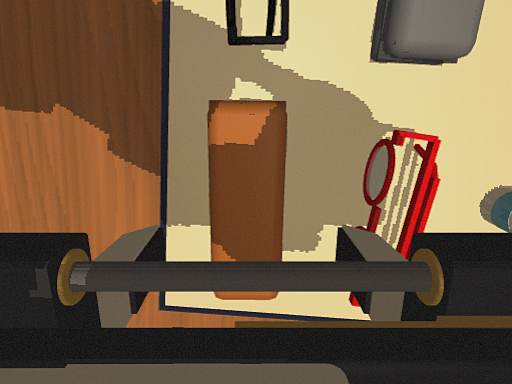

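```bash
python3 -m creep '[{"delta_pos":[-0.001,0,0.04],"rotation":[0,0,0],"gripper":-1},{"delta_pos":[0,0,0.03],"rotation":[0,0,0],"gripper":-1},{"delta_pos":[0,0,0.011],"rotation":[0,0,0],"gripper":-1},{"delta_pos":[0,0,0],"rotation":[0,0,0],"gripper":-1},{"delta_pos":[0,0,0],"rotation":[0,0,0],"gripper":0.5},{"delta_pos":[0,0,0],"rotation":[0,0,0],"gripper":0.5},{"delta_pos":[0,0,0],"rotation":[0,0,0],"gripper":0.5},{"delta_pos":[0,0,0],"rotation":[0,0,0],"gripper":0.5}]' 20
```

```text
t: 5.55
ee_pos: [0.4518, -0.0918, 0.0208]
tcp_rot: [[0.996, 0.086, 0.0], [0.086, -0.996, -0.0], [0.0, 0.0, -1.0]]
ft_force: [0.2, -0.3, -0.6]
opening: 0.0566
```

```bash
python3 -m creep '[{"delta_pos":[0,0,0],"rotation":[0,0,0],"gripper":0.5},{"delta_pos":[0,0,0],"rotation":[0,0,0],"gripper":0.5},{"delta_pos":[0,0,0],"rotation":[0,0,0],"gripper":0.5}]' 20
python3 -m creep '[{"delta_pos":[0,0,-0.02],"rotation":[0,0,0],"gripper":0.5},{"delta_pos":[0,0,-0.05],"rotation":[0,0,0],"gripper":0.5},{"delta_pos":[0,0,-0.05],"rotation":[0,0,0],"gripper":0.5},{"delta_pos":[0,0,-0.02],"rotation":[0,0,0],"gripper":0.5}]'
```

```text
t: 5.92
ee_pos: [0.4517, -0.0918, 0.0207]
tcp_rot: [[0.996, 0.086, 0.0], [0.086, -0.996, -0.0], [0.0, 0.0, -1.0]]
ft_force: [-1.0, 0.1, 5.2]
opening: 0.054
t: 6.42
ee_pos: [0.4527, -0.0921, 0.163]
tcp_rot: [[0.996, 0.086, 0.004], [0.086, -0.996, -0.002], [0.004, 0.002, -1.0]]
ft_force: [0.1, 0.3, -1.9]
opening: 0.0539
```

```bash
python3 -m creep '[{"delta_pos":[0.0123,0.0486,0],"rotation":[0,0,0],"gripper":0.5},{"delta_pos":[0.0123,0.0486,0],"rotation":[0,0,0],"gripper":0.5},{"delta_pos":[0.0123,0.0486,0],"rotation":[0,0,0],"gripper":0.5},{"delta_pos":[0.0123,0.0486,0],"rotation":[0,0,0],"gripper":0.5},{"delta_pos":[0.0123,0.0486,0],"rotation":[0,0,0],"gripper":0.5},{"delta_pos":[0.0123,0.0486,0],"rotation":[0,0,0],"gripper":0.5}]'
python3 -m creep '[{"delta_pos":[0,0,0],"rotation":[0,0,0.173],"gripper":0.5},{"delta_pos":[0,0,0],"rotation":[0,0,0.173],"gripper":0.5},{"delta_pos":[0,0,0],"rotation":[0,0,0.173],"gripper":0.5},{"delta_pos":[0,0,0],"rotation":[0,0,0.173],"gripper":0.5},{"delta_pos":[0,0,0],"rotation":[0,0,0.173],"gripper":0.5},{"delta_pos":[0,0,0],"rotation":[0,0,0.173],"gripper":0.5},{"delta_pos":[0,0,0],"rotation":[0,0,0.173],"gripper":0.5},{"delta_pos":[0,0,0],"rotation":[0,0,0.173],"gripper":0.5},{"delta_pos":[0,0,0],"rotation":[0,0,0.173],"gripper":0.5},{"delta_pos":[0,0,0],"rotation":[0,0,0.173],"gripper":0.5}]'
python3 -m creep '[{"delta_pos":[0,0,0.05],"rotation":[0,0,0],"gripper":0.5},{"delta_pos":[0,0,0.04],"rotation":[0,0,0],"gripper":0.5},{"delta_pos":[0,0,0],"rotation":[0,0,0],"gripper":0.5},{"delta_pos":[0,0,0],"rotation":[0,0,0],"gripper":0.5}]'
python3 - <<'E'
from h import *
cv2.imwrite('pics/s4.png',imaging.snapshot('scene'));crop('pics/s4.png','pics/s4b.png',40,150,150,150,4)
E
python3 look.py w4
```

```text
t: 7.18
ee_pos: [0.5504, -0.3773, 0.1597]
tcp_rot: [[0.996, 0.086, -0.001], [0.086, -0.996, 0.001], [-0.001, -0.001, -1.0]]
ft_force: [-0.1, -0.0, 0.1]
opening: 0.0538
t: 8.43
ee_pos: [0.55, -0.3757, 0.1596]
tcp_rot: [[-0.079, -0.997, -0.001], [-0.997, 0.079, 0.001], [-0.001, 0.001, -1.0]]
ft_force: [-0.4, -0.6, -1.2]
opening: 0.054
t: 8.93
ee_pos: [0.551, -0.3766, 0.0719]
tcp_rot: [[-0.073, -0.997, 0.001], [-0.997, 0.073, -0.001], [0.001, -0.002, -1.0]]
ft_force: [-0.2, 0.8, 0.2]
opening: 0.0536
```

View pics/s4b.png

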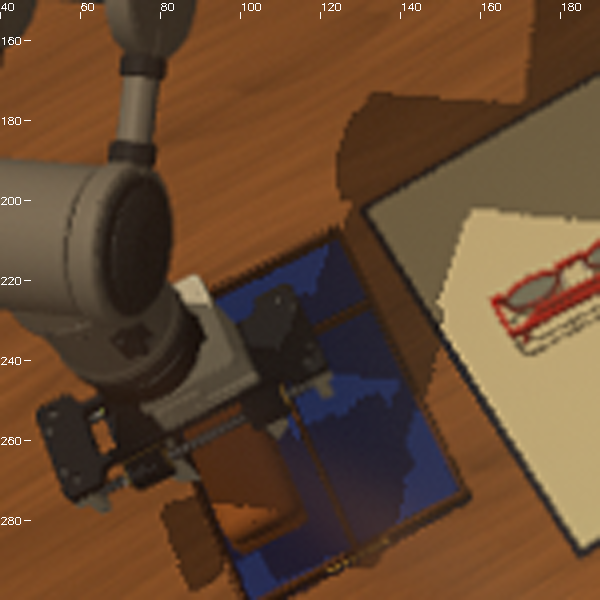

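View pics/w4.png

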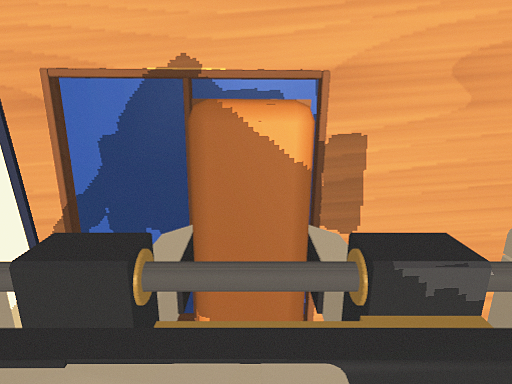

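```bash
python3 - <<'E'
from h import *
crop('pics/w4.png','pics/w4b.png',30,55,320,110,2)
crop('pics/w4.png','pics/w4c.png',170,55,170,140,4)
import pickle
p=pickle.load(open('w4.pkl','rb'))
for z in(.012,.017,.022): print(onz('wrist',[(41,70),(329,71),(188,79),(188,98)],z,p).round(4).tolist())
E
```

```text
[[0.6539, -0.2504, 0.012], [0.64, -0.4334, 0.012], [0.6418, -0.343, 0.012], [0.6301, -0.3415, 0.012]]
[[0.6532, -0.2534, 0.017], [0.6396, -0.4322, 0.017], [0.6414, -0.3439, 0.017], [0.63, -0.3424, 0.017]]
[[0.6525, -0.2564, 0.022], [0.6393, -0.431, 0.022], [0.641, -0.3447, 0.022], [0.6299, -0.3433, 0.022]]
```

View pics/w4c.png

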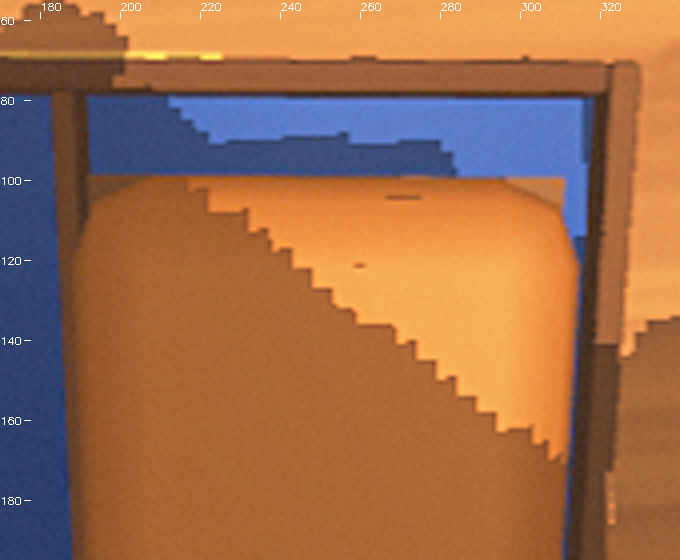

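```bash
python3 -m creep '[{"delta_pos":[0.0025,0.002,0.02],"rotation":[0,0,0],"gripper":0.5},{"delta_pos":[0,0,0.015],"rotation":[0,0,0],"gripper":0.5},{"delta_pos":[0,0,0.006],"rotation":[0,0,0],"gripper":0.5},{"delta_pos":[0,0,0.003],"rotation":[0,0,0],"gripper":0.5},{"delta_pos":[0,0,0],"rotation":[0,0,0],"gripper":0.5}]'
python3 -m creep '[{"delta_pos":[0,0,0.002],"rotation":[0,0,0],"gripper":0.5},{"delta_pos":[0,0,0.0],"rotation":[0,0,0],"gripper":0.5}]'
python3 -m creep '[{"delta_pos":[0,0,0.002],"rotation":[0,0,0],"gripper":0.5},{"delta_pos":[0,0,0.0],"rotation":[0,0,0],"gripper":0.5}]'
```

```text
t: 9.65
ee_pos: [0.5483, -0.3784, 0.0268]
tcp_rot: [[-0.073, -0.997, 0.0], [-0.997, 0.073, -0.0], [0.0, -0.0, -1.0]]
ft_force: [0.5, 0.6, -0.8]
opening: 0.054
t: 9.9
ee_pos: [0.5481, -0.3783, 0.0247]
tcp_rot: [[-0.073, -0.997, 0.0], [-0.997, 0.073, -0.0], [0.0, -0.0, -1.0]]
ft_force: [-0.5, -0.2, -0.7]
opening: 0.0537
t: 10.15
ee_pos: [0.548, -0.3782, 0.0224]
tcp_rot: [[-0.073, -0.997, -0.0], [-0.997, 0.073, 0.0], [-0.0, 0.0, -1.0]]
ft_force: [-1.1, 0.8, -1.3]
opening: 0.054
```

```bash
python3 -m creep '[{"delta_pos":[0,0,0.001],"rotation":[0,0,0],"gripper":0.5},{"delta_pos":[0,0,0.0],"rotation":[0,0,0],"gripper":0.5}]'
python3 -m creep '[{"delta_pos":[0,0,0.001],"rotation":[0,0,0],"gripper":0.5},{"delta_pos":[0,0,0.0],"rotation":[0,0,0],"gripper":0.5}]'
```

```text
t: 10.4
ee_pos: [0.5481, -0.3784, 0.0218]
tcp_rot: [[-0.073, -0.997, 0.0], [-0.997, 0.073, -0.0], [0.0, -0.0, -1.0]]
ft_force: [-1.5, 0.0, 0.3]
opening: 0.054
t: 10.65
ee_pos: [0.5481, -0.3784, 0.0217]
tcp_rot: [[-0.073, -0.997, 0.0], [-0.997, 0.073, -0.0], [0.0, -0.0, -1.0]]
ft_force: [-2.9, 1.9, 6.5]
opening: 0.0541
```

```bash
python3 -m creep '[{"delta_pos":[0,0,0],"rotation":[0,0,0],"gripper":-0.43},{"delta_pos":[0,0,0],"rotation":[0,0,0],"gripper":-0.43},{"delta_pos":[0,0,0],"rotation":[0,0,0],"gripper":-0.43},{"delta_pos":[0,0,-0.01],"rotation":[0,0,0],"gripper":-0.43},{"delta_pos":[0,0,-0.05],"rotation":[0,0,0],"gripper":-0.43}]'
python3 -m creep '[{"delta_pos":[0,0,-0.05],"rotation":[0,0,-0.176],"gripper":-1},{"delta_pos":[0,0,-0.05],"rotation":[0,0,-0.176],"gripper":-1},{"delta_pos":[0,0,0],"rotation":[0,0,-0.176],"gripper":-1},{"delta_pos":[0,0,0],"rotation":[0,0,-0.176],"gripper":-1},{"delta_pos":[0,0,0],"rotation":[0,0,-0.176],"gripper":-1},{"delta_pos":[0,0,0],"rotation":[0,0,-0.176],"gripper":-1},{"delta_pos":[0,0,0],"rotation":[0,0,-0.176],"gripper":-1},{"delta_pos":[0,0,0],"rotation":[0,0,-0.176],"gripper":-1},{"delta_pos":[0,0,0],"rotation":[0,0,-0.176],"gripper":-1},{"delta_pos":[0,0,0],"rotation":[0,0,-0.176],"gripper":-1}]'
python3 -m creep '[{"delta_pos":[-0.0061,-0.059,0],"rotation":[0,0,0],"gripper":-1},{"delta_pos":[-0.0061,-0.059,0],"rotation":[0,0,0],"gripper":-1},{"delta_pos":[-0.0061,-0.059,0],"rotation":[0,0,0],"gripper":-1},{"delta_pos":[-0.0061,-0.059,0],"rotation":[0,0,0],"gripper":-1},{"delta_pos":[-0.0061,-0.059,0],"rotation":[0,0,0],"gripper":-1},{"delta_pos":[-0.0061,-0.059,0],"rotation":[0,0,0],"gripper":-1},{"delta_pos":[-0.0061,-0.059,0],"rotation":[0,0,0],"gripper":-1},{"delta_pos":[-0.0061,-0.059,0.03],"rotation":[0,0,0],"gripper":-1},{"delta_pos":[0,0,0.03],"rotation":[0,0,0],"gripper":-1},{"delta_pos":[0,0,0],"rotation":[0,0,0],"gripper":-1}]'
python3 look.py w5
```

```text
t: 11.28
ee_pos: [0.5464, -0.3769, 0.0782]
tcp_rot: [[-0.073, -0.997, -0.006], [-0.997, 0.073, 0.005], [-0.004, 0.006, -1.0]]
ft_force: [1.0, 0.7, 0.7]
opening: 0.0658
t: 12.52
ee_pos: [0.5481, -0.3783, 0.1813]
tcp_rot: [[0.993, 0.122, 0.001], [0.122, -0.993, -0.001], [0.0, 0.001, -1.0]]
ft_force: [0.0, 0.0, 0.5]
opening: 0.0917
t: 13.78
ee_pos: [0.4445, 0.082, 0.1216]
tcp_rot: [[0.993, 0.117, -0.003], [0.117, -0.993, -0.0], [-0.003, -0.0, -1.0]]
ft_force: [-0.3, 0.2, 0.5]
opening: 0.0917
```

View pics/w5.png

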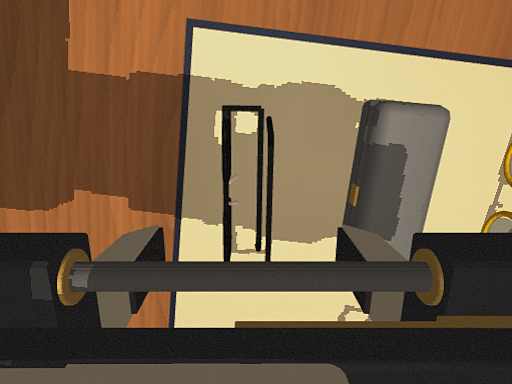

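```bash
python3 - <<'E'
from h import *
import pickle
p=pickle.load(open('w5.pkl','rb'))
T=np.array([.4445,.082]);x=np.array([.993,.117]);y=np.array([.117,-.993])
for q,z in(((222,107),.046),((263,107),.046),((222,200),.0405),((273,200),.0405)):
    P=onz('wrist',[q],z,p)[0];d=P[:2]-T;print(P.round(4),d@x,d@y)
E
```

```text
[0.4172 0.1493 0.046 ] -0.0191905965776675 -0.07003822055986873
[0.4458 0.1527 0.046 ] 0.009575171023580657 -0.07004465665579486
[0.4233 0.0796 0.0405] -0.021306483149802647 -0.00011821146364070588
[0.4627 0.0843 0.0405] 0.0183178383212528 -0.0001612238222252285
```

```bash
python3 -m creep '[{"delta_pos":[-0.0015,-0.002,0.05],"rotation":[0,0,0],"gripper":-1},{"delta_pos":[0,0,0.035],"rotation":[0,0,0],"gripper":-1},{"delta_pos":[0,0,0.015],"rotation":[0,0,0],"gripper":-0.2},{"delta_pos":[0,0,0],"rotation":[0,0,0],"gripper":-0.2},{"delta_pos":[0,0,0],"rotation":[0,0,0],"gripper":-0.2},{"delta_pos":[0,0,0],"rotation":[0,0,0],"gripper":0.7},{"delta_pos":[0,0,0],"rotation":[0,0,0],"gripper":0.7},{"delta_pos":[0,0,0],"rotation":[0,0,0],"gripper":0.7},{"delta_pos":[0,0,0],"rotation":[0,0,0],"gripper":0.7},{"delta_pos":[0,0,0],"rotation":[0,0,0],"gripper":0.7}]' 10
python3 -m creep '[{"delta_pos":[0,0,0],"rotation":[0,0,0],"gripper":0.7},{"delta_pos":[0,0,0],"rotation":[0,0,0],"gripper":0.7}]'
```

```text
t: 15.08
ee_pos: [0.4442, 0.0833, 0.0225]
tcp_rot: [[0.993, 0.116, 0.0], [0.116, -0.993, -0.0], [0.0, 0.0, -1.0]]
ft_force: [0.0, -0.5, 3.3]
opening: 0.0375
t: 15.32
ee_pos: [0.4442, 0.0833, 0.0224]
tcp_rot: [[0.993, 0.116, 0.0], [0.116, -0.993, -0.0], [0.0, 0.0, -1.0]]
ft_force: [-0.1, 0.2, 4.2]
opening: 0.0379
```

```bash
python3 -m creep '[{"delta_pos":[0,0,-0.02],"rotation":[0,0,0],"gripper":0.7},{"delta_pos":[0,0,-0.05],"rotation":[0,0,0],"gripper":0.7},{"delta_pos":[0,0,-0.05],"rotation":[0,0,0],"gripper":0.7},{"delta_pos":[0.0096,0.0549,-0.02],"rotation":[0,0,0],"gripper":0.7},{"delta_pos":[0.0096,0.0549,0],"rotation":[0,0,0],"gripper":0.7},{"delta_pos":[0.0096,0.0549,0],"rotation":[0,0,0],"gripper":0.7},{"delta_pos":[0.0096,0.0549,0],"rotation":[0,0,0],"gripper":0.7},{"delta_pos":[0.0096,0.0549,0],"rotation":[0,0,0],"gripper":0.7},{"delta_pos":[0.0096,0.0549,0],"rotation":[0,0,0],"gripper":0.7},{"delta_pos":[0.0096,0.0549,0],"rotation":[0,0,0],"gripper":0.7}]'
python3 -m creep '[{"delta_pos":[0,0,0],"rotation":[0,0,-0.1724],"gripper":0.7},{"delta_pos":[0,0,0],"rotation":[0,0,-0.1724],"gripper":0.7},{"delta_pos":[0,0,0],"rotation":[0,0,-0.1724],"gripper":0.7},{"delta_pos":[0,0,0],"rotation":[0,0,-0.1724],"gripper":0.7},{"delta_pos":[0,0,0],"rotation":[0,0,-0.1724],"gripper":0.7},{"delta_pos":[0,0,0],"rotation":[0,0,-0.1724],"gripper":0.7},{"delta_pos":[0,0,0.04],"rotation":[0,0,-0.1724],"gripper":0.7},{"delta_pos":[0,0,0.04],"rotation":[0,0,-0.1724],"gripper":0.7},{"delta_pos":[0,0,0],"rotation":[0,0,0],"gripper":0.7},{"delta_pos":[0,0,0],"rotation":[0,0,0],"gripper":0.7}]'
python3 look.py w6
```

```text
t: 16.58
ee_pos: [0.5553, -0.2923, 0.1617]
tcp_rot: [[0.993, 0.116, -0.001], [0.116, -0.993, 0.001], [-0.001, -0.001, -1.0]]
ft_force: [1.7, 0.1, 0.4]
opening: 0.0375
t: 17.82
ee_pos: [0.5559, -0.2911, 0.0835]
tcp_rot: [[0.079, 0.997, 0.001], [0.997, -0.079, -0.001], [-0.001, 0.001, -1.0]]
ft_force: [0.4, -1.0, -0.2]
opening: 0.0375
```

View pics/w6.png

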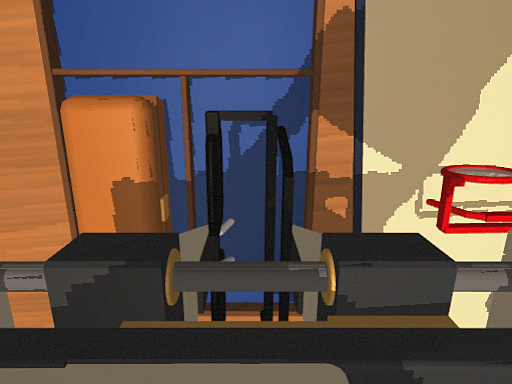

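```bash
python3 -m creep '[{"delta_pos":[0,0,0.03],"rotation":[0,0,0],"gripper":0.7},{"delta_pos":[0,0,0.018],"rotation":[0,0,0],"gripper":0.7},{"delta_pos":[0,0,0.008],"rotation":[0,0,0],"gripper":0.7},{"delta_pos":[0,0,0.002],"rotation":[0,0,0],"gripper":0.7},{"delta_pos":[0,0,0],"rotation":[0,0,0],"gripper":0.7}]'
python3 -m creep '[{"delta_pos":[0,0,0.0015],"rotation":[0,0,0],"gripper":0.7},{"delta_pos":[0,0,0.0],"rotation":[0,0,0],"gripper":0.7}]'
python3 -m creep '[{"delta_pos":[0,0,0.001],"rotation":[0,0,0],"gripper":0.7},{"delta_pos":[0,0,0.0],"rotation":[0,0,0],"gripper":0.7}]'
```

```text
t: 18.5
ee_pos: [0.5557, -0.291, 0.025]
tcp_rot: [[0.076, 0.997, 0.001], [0.997, -0.076, -0.001], [-0.001, 0.001, -1.0]]
ft_force: [0.2, 0.7, -0.7]
opening: 0.0379
t: 18.75
ee_pos: [0.5558, -0.291, 0.0236]
tcp_rot: [[0.076, 0.997, 0.001], [0.997, -0.076, -0.001], [-0.001, 0.001, -1.0]]
ft_force: [0.4, 0.6, 2.4]
opening: 0.038
t: 19.0
ee_pos: [0.5558, -0.2911, 0.0233]
tcp_rot: [[0.076, 0.997, 0.002], [0.997, -0.076, -0.001], [-0.001, 0.002, -1.0]]
ft_force: [-1.7, -0.2, 8.1]
opening: 0.0373
```

```bash
python3 -m creep '[{"delta_pos":[0,0,-0.0005],"rotation":[0,0,0],"gripper":-0.22},{"delta_pos":[0,0,0],"rotation":[0,0,0],"gripper":-0.22},{"delta_pos":[0,0,0],"rotation":[0,0,0],"gripper":-0.22},{"delta_pos":[0,0,-0.01],"rotation":[0,0,0],"gripper":-0.22},{"delta_pos":[0,0,-0.05],"rotation":[0,0,0],"gripper":-0.22}]'
python3 -m creep '[{"delta_pos":[0,0,-0.04],"rotation":[0,0,0.1728],"gripper":-1},{"delta_pos":[0,0,-0.04],"rotation":[0,0,0.1728],"gripper":-1},{"delta_pos":[0,0,0],"rotation":[0,0,0.1728],"gripper":-1},{"delta_pos":[0,0,0],"rotation":[0,0,0.1728],"gripper":-1},{"delta_pos":[0,0,0],"rotation":[0,0,0.1728],"gripper":-1},{"delta_pos":[0,0,0],"rotation":[0,0,0.1728],"gripper":-1},{"delta_pos":[0,0,0],"rotation":[0,0,0.1728],"gripper":-1},{"delta_pos":[0,0,0],"rotation":[0,0,0.1728],"gripper":-1},{"delta_pos":[0,0,0],"rotation":[0,0,0.1728],"gripper":-1}]'
python3 -m creep '[{"delta_pos":[-0.0011,-0.0488,0],"rotation":[0,0,0],"gripper":-1},{"delta_pos":[-0.0011,-0.0488,0],"rotation":[0,0,0],"gripper":-1},{"delta_pos":[-0.0011,-0.0488,0],"rotation":[0,0,0],"gripper":-1},{"delta_pos":[-0.0011,-0.0488,0.02],"rotation":[0,0,0],"gripper":-1},{"delta_pos":[0,0,0.02],"rotation":[0,0,0],"gripper":-1},{"delta_pos":[0,0,0],"rotation":[0,0,0],"gripper":-1}]'
python3 look.py w7; python3 - <<'E'
from h import *
cv2.imwrite('pics/s7.png',imaging.snapshot('scene'));crop('pics/s7.png','pics/s7b.png',60,190,180,130,4)
E
```

```text
t: 19.62
ee_pos: [0.5534, -0.2895, 0.0803]
tcp_rot: [[0.076, 0.997, -0.006], [0.997, -0.076, 0.004], [0.003, -0.006, -1.0]]
ft_force: [0.9, -0.9, 0.7]
opening: 0.0563
t: 20.75
ee_pos: [0.5553, -0.2907, 0.1631]
tcp_rot: [[0.998, -0.066, 0.0], [-0.066, -0.998, -0.0], [0.0, 0.0, -1.0]]
ft_force: [0.4, 0.2, 0.4]
opening: 0.0918
t: 21.5
ee_pos: [0.5618, -0.0948, 0.1217]
tcp_rot: [[0.998, -0.059, -0.002], [-0.059, -0.998, 0.001], [-0.002, -0.0, -1.0]]
ft_force: [0.5, 0.2, 0.0]
opening: 0.0918
```

View pics/w7.png

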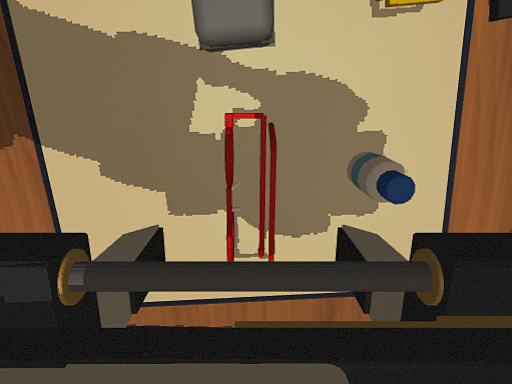

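View pics/s7b.png

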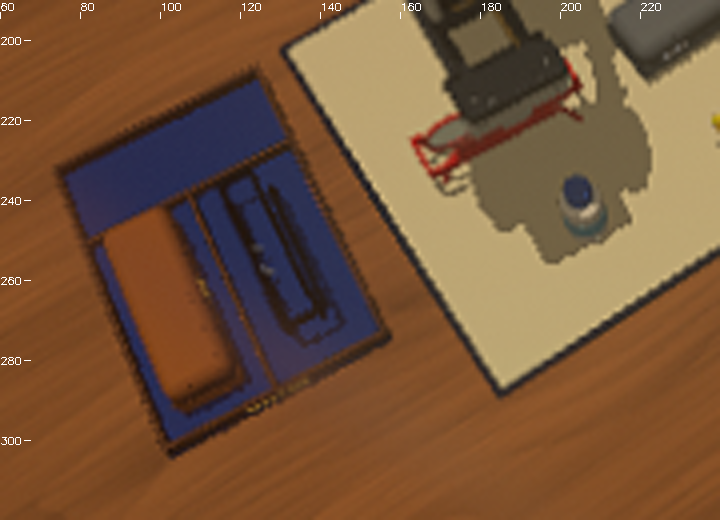

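```bash
python3 -m creep '[{"delta_pos":[0.0005,0.003,0.05],"rotation":[0,0,0],"gripper":-1},{"delta_pos":[0,0,0.035],"rotation":[0,0,0],"gripper":-1},{"delta_pos":[0,0,0.015],"rotation":[0,0,0],"gripper":-0.2},{"delta_pos":[0,0,0],"rotation":[0,0,0],"gripper":-0.2},{"delta_pos":[0,0,0],"rotation":[0,0,0],"gripper":-0.2},{"delta_pos":[0,0,0],"rotation":[0,0,0],"gripper":0.7},{"delta_pos":[0,0,0],"rotation":[0,0,0],"gripper":0.7},{"delta_pos":[0,0,0],"rotation":[0,0,0],"gripper":0.7},{"delta_pos":[0,0,0],"rotation":[0,0,0],"gripper":0.7},{"delta_pos":[0,0,0],"rotation":[0,0,0],"gripper":0.7}]' 10
python3 -m creep '[{"delta_pos":[0,0,0],"rotation":[0,0,0],"gripper":0.7}]'
```

```text
t: 22.85
ee_pos: [0.5631, -0.0986, 0.0227]
tcp_rot: [[0.998, -0.06, 0.001], [-0.06, -0.998, -0.0], [0.001, 0.0, -1.0]]
ft_force: [0.1, 0.0, 4.7]
opening: 0.038
t: 22.98
ee_pos: [0.5631, -0.0986, 0.0227]
tcp_rot: [[0.998, -0.06, 0.001], [-0.06, -0.998, -0.0], [0.001, 0.0, -1.0]]
ft_force: [-0.3, 0.3, 5.5]
opening: 0.0378
```

```bash
python3 -m creep '[{"delta_pos":[0,0,-0.02],"rotation":[0,0,0],"gripper":0.7},{"delta_pos":[0,0,-0.055],"rotation":[0,0,0],"gripper":0.7},{"delta_pos":[0,0,-0.055],"rotation":[0,0,0],"gripper":0.7},{"delta_pos":[0,0,-0.02],"rotation":[0,0,0],"gripper":0.7}]'
python3 -m creep '[{"delta_pos":[-0.002,-0.0551,0],"rotation":[0,0,0],"gripper":0.7},{"delta_pos":[-0.002,-0.0551,0],"rotation":[0,0,0],"gripper":0.7},{"delta_pos":[-0.002,-0.0551,0],"rotation":[0,0,0],"gripper":0.7},{"delta_pos":[-0.002,-0.0551,0],"rotation":[0,0,0],"gripper":0.7},{"delta_pos":[-0.002,-0.0551,0],"rotation":[0,0,0],"gripper":0.7},{"delta_pos":[-0.002,-0.0551,0],"rotation":[0,0,0],"gripper":0.7},{"delta_pos":[-0.002,-0.0551,0],"rotation":[0,0,0],"gripper":0.7},{"delta_pos":[-0.002,-0.0551,0],"rotation":[0,0,0],"gripper":0.7},{"delta_pos":[-0.002,-0.0551,0],"rotation":[0,0,0],"gripper":0.7}]'
python3 -m creep '[{"delta_pos":[0,0,0],"rotation":[0,0,-0.1702],"gripper":0.7},{"delta_pos":[0,0,0],"rotation":[0,0,-0.1702],"gripper":0.7},{"delta_pos":[0,0,0],"rotation":[0,0,-0.1702],"gripper":0.7},{"delta_pos":[0,0,0],"rotation":[0,0,-0.1702],"gripper":0.7},{"delta_pos":[0,0,0],"rotation":[0,0,-0.1702],"gripper":0.7},{"delta_pos":[0,0,0],"rotation":[0,0,-0.1702],"gripper":0.7},{"delta_pos":[0,0,0],"rotation":[0,0,-0.1702],"gripper":0.7},{"delta_pos":[0,0,0],"rotation":[0,0,-0.1702],"gripper":0.7},{"delta_pos":[0,0,0],"rotation":[0,0,-0.1702],"gripper":0.7},{"delta_pos":[0,0,0],"rotation":[0,0,-0.1702],"gripper":0.7}]'
python3 -m creep '[{"delta_pos":[0,0,0],"rotation":[0,0,0],"gripper":0.7},{"delta_pos":[0,0,0],"rotation":[0,0,0],"gripper":0.7}]'
python3 look.py w8
```

```text
t: 23.48
ee_pos: [0.5642, -0.099, 0.1757]
tcp_rot: [[0.998, -0.06, 0.005], [-0.06, -0.998, -0.002], [0.005, 0.001, -1.0]]
ft_force: [0.5, 0.1, -1.2]
opening: 0.0377
t: 24.6
ee_pos: [0.5743, 0.3992, 0.1716]
tcp_rot: [[0.998, -0.06, -0.001], [-0.06, -0.998, -0.001], [-0.001, 0.001, -1.0]]
ft_force: [-0.0, 0.5, -0.6]
opening: 0.0379
t: 25.85
ee_pos: [0.5744, 0.3974, 0.1714]
tcp_rot: [[-0.077, 0.997, -0.001], [0.997, 0.077, -0.001], [-0.001, -0.001, -1.0]]
ft_force: [-1.1, 0.5, -0.3]
opening: 0.0378
t: 26.1
ee_pos: [0.5745, 0.3974, 0.1719]
tcp_rot: [[-0.068, 0.998, -0.001], [0.998, 0.068, -0.0], [-0.0, -0.001, -1.0]]
ft_force: [-0.3, -0.3, -0.5]
opening: 0.0376
```

View pics/w8.png

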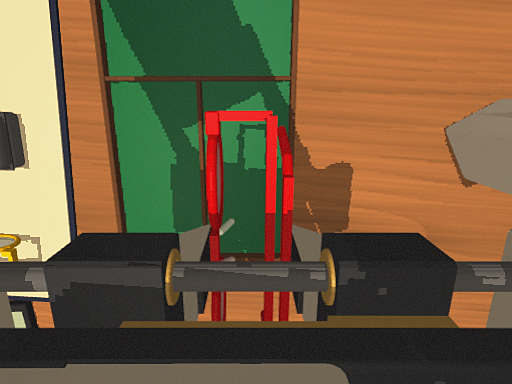

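```bash
python3 - <<'E'
from h import *
crop('pics/w8.png','pics/w8b.png',85,55,220,140,3)
crop('pics/s7.png','pics/s7c.png',320,70,60,70,8)
E
```

```text
(no output)
```

View pics/w8b.png

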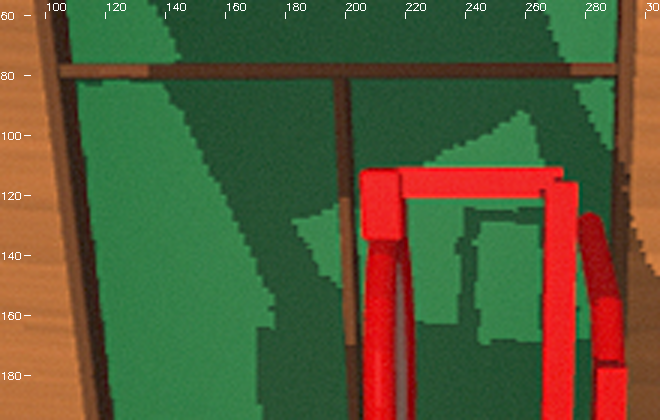

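View pics/s7c.png

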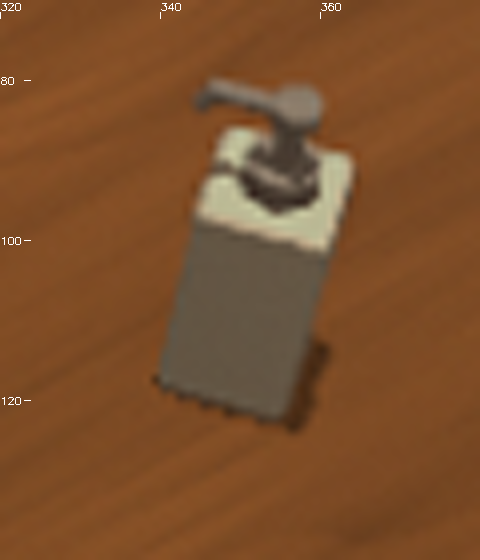

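```bash
python3 - <<'E'
from h import *
import pickle
p=pickle.load(open('w8.pkl','rb'))
d=lambda l:[[85+(a-1)/3,55+(b-1)/3] for a,b in l]
for z in(.014,.017):
    P=onz('wrist',d([(60,71),(616,69),(342,78),(354,400),(75,82)]),z,p);print(P.round(4).tolist())
    for a,b in((0,1),(2,3)): v=P[b]-P[a];print(np.degrees(np.arctan2(v[1],v[0])),np.linalg.norm(v))
print(onz('scene',[(339.7,117.5),(356.3,122)],0).round(3))
E
```

```text
[[0.4905, 0.2573, 0.014], [0.4782, 0.4287, 0.014], [0.4866, 0.3443, 0.014], [0.5896, 0.3509, 0.014], [0.4934, 0.2618, 0.014]]
94.1013291731032 0.17178032524274803
3.6614595270848977 0.10318039139699682
[[0.4906, 0.2586, 0.017], [0.4785, 0.4283, 0.017], [0.4867, 0.3448, 0.017], [0.5887, 0.3513, 0.017], [0.4935, 0.263, 0.017]]
94.1013291731032 0.1701472092437982
3.6614595270848644 0.10219945514757356
[[0.515 0.594 0.   ]
 [0.568 0.63  0.   ]]
```

```bash
python3 -m creep '[{"delta_pos":[-0.0034,-0.001,0.05],"rotation":[0,0,0],"gripper":0.7},{"delta_pos":[0,0,0.05],"rotation":[0,0,0],"gripper":0.7},{"delta_pos":[0,0,0.03],"rotation":[0,0,0],"gripper":0.7},{"delta_pos":[0,0,0.012],"rotation":[0,0,0],"gripper":0.7},{"delta_pos":[0,0,0.003],"rotation":[0,0,0],"gripper":0.7},{"delta_pos":[0,0,0],"rotation":[0,0,0],"gripper":0.7}]'
python3 -m creep '[{"delta_pos":[0,0,0.002],"rotation":[0,0,0],"gripper":0.7},{"delta_pos":[0,0,0.0],"rotation":[0,0,0],"gripper":0.7}]'
python3 -m creep '[{"delta_pos":[0,0,0.0015],"rotation":[0,0,0],"gripper":0.7},{"delta_pos":[0,0,0.0],"rotation":[0,0,0],"gripper":0.7}]'
```

```text
t: 26.9
ee_pos: [0.5747, 0.3945, 0.0287]
tcp_rot: [[-0.071, 0.997, 0.002], [0.997, 0.071, 0.001], [0.001, 0.002, -1.0]]
ft_force: [-0.8, 0.3, -0.3]
opening: 0.0377
t: 27.15
ee_pos: [0.5741, 0.3942, 0.026]
tcp_rot: [[-0.071, 0.997, 0.001], [0.997, 0.071, 0.0], [0.0, 0.001, -1.0]]
ft_force: [-0.5, -0.6, -0.1]
opening: 0.0379
t: 27.4
ee_pos: [0.574, 0.3941, 0.0239]
tcp_rot: [[-0.071, 0.997, 0.0], [0.997, 0.071, 0.0], [0.0, 0.0, -1.0]]
ft_force: [0.3, 0.4, -0.4]
opening: 0.0375
```

```bash
python3 -m creep '[{"delta_pos":[0,0,0.001],"rotation":[0,0,0],"gripper":0.7},{"delta_pos":[0,0,0.0],"rotation":[0,0,0],"gripper":0.7}]'
```

```text
t: 27.65
ee_pos: [0.574, 0.3941, 0.0237]
tcp_rot: [[-0.071, 0.997, 0.001], [0.997, 0.071, 0.0], [0.0, 0.001, -1.0]]
ft_force: [-2.1, -0.7, 5.7]
opening: 0.0376
```

```bash
python3 -m creep '[{"delta_pos":[0,0,-0.0005],"rotation":[0,0,0],"gripper":-0.22},{"delta_pos":[0,0,0],"rotation":[0,0,0],"gripper":-0.22},{"delta_pos":[0,0,0],"rotation":[0,0,0],"gripper":-0.22},{"delta_pos":[0,0,-0.01],"rotation":[0,0,0],"gripper":-0.22},{"delta_pos":[0,0,-0.05],"rotation":[0,0,0],"gripper":-0.22}]'
python3 -m creep '[{"delta_pos":[0,0,-0.04],"rotation":[0,0,0.1616],"gripper":-1},{"delta_pos":[0,0,-0.04],"rotation":[0,0,0.1616],"gripper":-1},{"delta_pos":[0,0,0],"rotation":[0,0,0.1616],"gripper":-1},{"delta_pos":[0,0,0],"rotation":[0,0,0.1616],"gripper":-1},{"delta_pos":[0,0,0],"rotation":[0,0,0.1616],"gripper":-1},{"delta_pos":[0,0,0],"rotation":[0,0,0.1616],"gripper":-1},{"delta_pos":[0,0,0],"rotation":[0,0,0.1616],"gripper":-1},{"delta_pos":[0,0,0],"rotation":[0,0,0.1616],"gripper":-1},{"delta_pos":[0,0,0],"rotation":[0,0,0.1616],"gripper":-1},{"delta_pos":[0,0,0],"rotation":[0,0,0.1616],"gripper":-1}]'
python3 -m creep '[{"delta_pos":[-0.0043,0.0501,0],"rotation":[0,0,0],"gripper":-1},{"delta_pos":[-0.0043,0.0501,0],"rotation":[0,0,0],"gripper":-1},{"delta_pos":[-0.0043,0.0501,0],"rotation":[0,0,0],"gripper":-1},{"delta_pos":[-0.0043,0.0501,0],"rotation":[0,0,0],"gripper":-1},{"delta_pos":[-0.0043,0.0501,0],"rotation":[0,0,0],"gripper":-1},{"delta_pos":[-0.0043,0.0501,0.02],"rotation":[0,0,0],"gripper":-1},{"delta_pos":[0,0,0.02],"rotation":[0,0,0],"gripper":-1},{"delta_pos":[0,0,0],"rotation":[0,0,0],"gripper":-1}]'
python3 look.py w9
```

```text
t: 28.28
ee_pos: [0.572, 0.3929, 0.0807]
tcp_rot: [[-0.071, 0.997, -0.007], [0.997, 0.071, -0.004], [-0.003, -0.007, -1.0]]
ft_force: [1.0, 1.0, 0.4]
opening: 0.0559
t: 29.52
ee_pos: [0.574, 0.3941, 0.1641]
tcp_rot: [[1.0, 0.021, 0.001], [0.021, -1.0, 0.0], [0.001, -0.0, -1.0]]
ft_force: [-1.5, 0.9, 0.3]
opening: 0.0924
t: 30.52
ee_pos: [0.5552, 0.0922, 0.1228]
tcp_rot: [[1.0, 0.025, -0.002], [0.025, -1.0, -0.0], [-0.002, -0.0, -1.0]]
ft_force: [-0.6, 0.4, 0.1]
opening: 0.0916
```

View pics/w9.png

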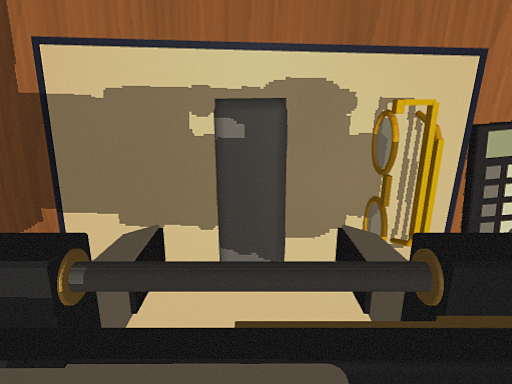

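```bash
python3 - <<'E'
from h import *
import pickle
p=pickle.load(open('w9.pkl','rb'))
for z in(.01,.04):print(onz('wrist',[(216,98),(285,98),(216,180),(287,180)],z,p).round(4).tolist())
E
python3 -m creep '[{"delta_pos":[0.0005,0,0.05],"rotation":[0,0,0],"gripper":-1},{"delta_pos":[0,0,0.035],"rotation":[0,0,0],"gripper":-1},{"delta_pos":[0,0,0.016],"rotation":[0,0,0],"gripper":-1},{"delta_pos":[0,0,0],"rotation":[0,0,0],"gripper":0.5},{"delta_pos":[0,0,0],"rotation":[0,0,0],"gripper":0.5},{"delta_pos":[0,0,0],"rotation":[0,0,0],"gripper":0.5},{"delta_pos":[0,0,0],"rotation":[0,0,0],"gripper":0.5},{"delta_pos":[0,0,0],"rotation":[0,0,0],"gripper":0.5},{"delta_pos":[0,0,0],"rotation":[0,0,0],"gripper":0.5},{"delta_pos":[0,0,0],"rotation":[0,0,0],"gripper":0.5}]' 20
```

```text
[[0.5263, 0.1682, 0.01], [0.582, 0.1695, 0.01], [0.526, 0.1001, 0.01], [0.5874, 0.1016, 0.01]]
[[0.5294, 0.1679, 0.04], [0.5789, 0.1691, 0.04], [0.5292, 0.1074, 0.04], [0.5837, 0.1087, 0.04]]
t: 31.82
ee_pos: [0.5567, 0.0928, 0.0231]
tcp_rot: [[1.0, 0.026, 0.001], [0.026, -1.0, -0.0], [0.001, 0.0, -1.0]]
ft_force: [-0.9, -0.2, 6.6]
opening: 0.0535
```

```bash
python3 -m creep '[{"delta_pos":[0,0,-0.02],"rotation":[0,0,0],"gripper":0.5},{"delta_pos":[0,0,-0.05],"rotation":[0,0,0],"gripper":0.5},{"delta_pos":[0,0,-0.055],"rotation":[0,0,0],"gripper":0.5},{"delta_pos":[0.0072,-0.0532,-0.02],"rotation":[0,0,0],"gripper":0.5},{"delta_pos":[0.0072,-0.0532,0],"rotation":[0,0,0],"gripper":0.5},{"delta_pos":[0.0072,-0.0532,0],"rotation":[0,0,0],"gripper":0.5},{"delta_pos":[0.0072,-0.0532,0],"rotation":[0,0,0],"gripper":0.5}]'
python3 -m creep '[{"delta_pos":[0,0,0],"rotation":[0,0,-0.1614],"gripper":0.5},{"delta_pos":[0,0,0],"rotation":[0,0,-0.1614],"gripper":0.5},{"delta_pos":[0,0,0],"rotation":[0,0,-0.1614],"gripper":0.5},{"delta_pos":[0,0,0],"rotation":[0,0,-0.1614],"gripper":0.5},{"delta_pos":[0,0,0],"rotation":[0,0,-0.1614],"gripper":0.5},{"delta_pos":[0,0,0],"rotation":[0,0,-0.1614],"gripper":0.5},{"delta_pos":[0,0,0],"rotation":[0,0,-0.1614],"gripper":0.5},{"delta_pos":[0,0,0],"rotation":[0,0,-0.1614],"gripper":0.5},{"delta_pos":[0,0,0],"rotation":[0,0,-0.1614],"gripper":0.5},{"delta_pos":[0,0,0],"rotation":[0,0,-0.1614],"gripper":0.5}]'
python3 -m creep '[{"delta_pos":[0,0,0.05],"rotation":[0,0,0],"gripper":0.5},{"delta_pos":[0,0,0.03],"rotation":[0,0,0],"gripper":0.5},{"delta_pos":[0,0,0],"rotation":[0,0,0],"gripper":0.5},{"delta_pos":[0,0,0],"rotation":[0,0,0],"gripper":0.5}]'
python3 look.py w10
```

```text
t: 32.7
ee_pos: [0.5796, 0.3079, 0.1671]
tcp_rot: [[1.0, 0.026, -0.0], [0.026, -1.0, -0.0], [-0.0, 0.0, -1.0]]
ft_force: [0.5, -0.6, -0.4]
opening: 0.0535
t: 33.95
ee_pos: [0.5794, 0.3062, 0.1668]
tcp_rot: [[-0.074, 0.997, -0.001], [0.997, 0.074, -0.0], [-0.0, -0.001, -1.0]]
ft_force: [0.8, 0.1, -0.8]
opening: 0.0538
t: 34.45
ee_pos: [0.5805, 0.3066, 0.0886]
tcp_rot: [[-0.069, 0.998, 0.002], [0.998, 0.069, 0.001], [0.0, 0.002, -1.0]]
ft_force: [0.7, -0.1, -0.2]
opening: 0.0536
```

View pics/w10.png

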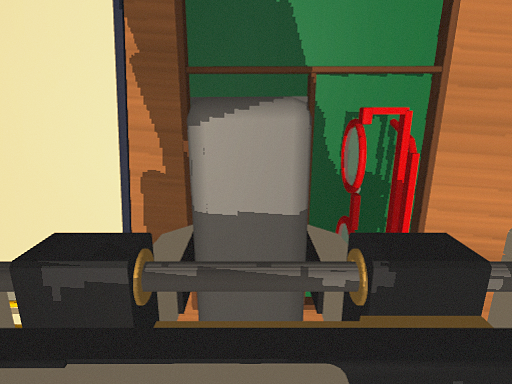

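```bash
python3 -m creep '[{"delta_pos":[0,0,0.03],"rotation":[0,0,0],"gripper":0.5},{"delta_pos":[0,0,0.018],"rotation":[0,0,0],"gripper":0.5},{"delta_pos":[0,0,0.009],"rotation":[0,0,0],"gripper":0.5},{"delta_pos":[0,0,0.003],"rotation":[0,0,0],"gripper":0.5},{"delta_pos":[0,0,0],"rotation":[0,0,0],"gripper":0.5}]'
python3 -m creep '[{"delta_pos":[0,0,0.0025],"rotation":[0,0,0],"gripper":0.5},{"delta_pos":[0,0,0.0],"rotation":[0,0,0],"gripper":0.5}]'
python3 -m creep '[{"delta_pos":[0,0,0.001],"rotation":[0,0,0],"gripper":0.5},{"delta_pos":[0,0,0.0],"rotation":[0,0,0],"gripper":0.5}]'
python3 -m creep '[{"delta_pos":[0,0,0.001],"rotation":[0,0,0],"gripper":0.5},{"delta_pos":[0,0,0.0],"rotation":[0,0,0],"gripper":0.5}]'
```

```text
t: 35.12
ee_pos: [0.58, 0.3065, 0.0278]
tcp_rot: [[-0.069, 0.998, 0.001], [0.998, 0.069, 0.0], [0.0, 0.001, -1.0]]
ft_force: [0.1, 0.5, -0.8]
opening: 0.0537
t: 35.38
ee_pos: [0.5797, 0.3063, 0.025]
tcp_rot: [[-0.069, 0.998, 0.0], [0.998, 0.069, 0.0], [-0.0, 0.0, -1.0]]
ft_force: [-0.3, -0.2, -0.6]
opening: 0.054
t: 35.62
ee_pos: [0.5798, 0.3064, 0.0241]
tcp_rot: [[-0.069, 0.998, 0.0], [0.998, 0.069, 0.0], [0.0, 0.0, -1.0]]
ft_force: [-0.4, -0.2, 0.4]
opening: 0.0538
t: 35.88
ee_pos: [0.5799, 0.3064, 0.0241]
tcp_rot: [[-0.069, 0.998, 0.001], [0.998, 0.069, 0.0], [0.0, 0.001, -1.0]]
ft_force: [-2.8, -1.8, 7.6]
opening: 0.0537
```

```bash
python3 -m creep '[{"delta_pos":[0,0,-0.0005],"rotation":[0,0,0],"gripper":-0.43},{"delta_pos":[0,0,0],"rotation":[0,0,0],"gripper":-0.43},{"delta_pos":[0,0,0],"rotation":[0,0,0],"gripper":-0.43},{"delta_pos":[0,0,-0.01],"rotation":[0,0,0],"gripper":-0.43},{"delta_pos":[0,0,-0.05],"rotation":[0,0,0],"gripper":-0.43},{"delta_pos":[0,0,-0.05],"rotation":[0,0,0],"gripper":-1},{"delta_pos":[0,0,-0.04],"rotation":[0,0,0],"gripper":-1}]'
python3 -m creep '[{"delta_pos":[-0.0563,0.0078,0],"rotation":[0,0,0],"gripper":-1},{"delta_pos":[-0.0563,0.0078,0],"rotation":[0,0,0],"gripper":-1},{"delta_pos":[-0.0563,0.0078,0],"rotation":[0,0,0],"gripper":-1},{"delta_pos":[-0.0563,0.0078,0],"rotation":[0,0,0],"gripper":-1},{"delta_pos":[-0.0563,0.0078,0],"rotation":[0,0,0],"gripper":-1},{"delta_pos":[-0.0563,0.0078,0],"rotation":[0,0,0],"gripper":-1},{"delta_pos":[-0.0563,0.0078,0],"rotation":[0,0,0],"gripper":-1},{"delta_pos":[0,0,0],"rotation":[0,0,0],"gripper":-1},{"delta_pos":[0,0,0],"rotation":[0,0,0],"gripper":-1}]'
python3 look.py w11
python3 - <<'E'
from h import *
cv2.imwrite('pics/s11.png',imaging.snapshot('scene'));crop('pics/s11.png','pics/s11b.png',180,100,180,150,4)
E
```

```text
t: 36.75
ee_pos: [0.5801, 0.3065, 0.1764]
tcp_rot: [[-0.069, 0.998, 0.002], [0.998, 0.069, 0.001], [0.001, 0.003, -1.0]]
ft_force: [0.2, 0.5, 0.0]
opening: 0.0812
t: 37.88
ee_pos: [0.6612, -0.0828, 0.1736]
tcp_rot: [[-0.069, 0.998, 0.0], [0.998, 0.069, 0.0], [0.0, 0.0, -1.0]]
ft_force: [-0.8, -0.2, -0.2]
opening: 0.0917
```

View pics/w11.png

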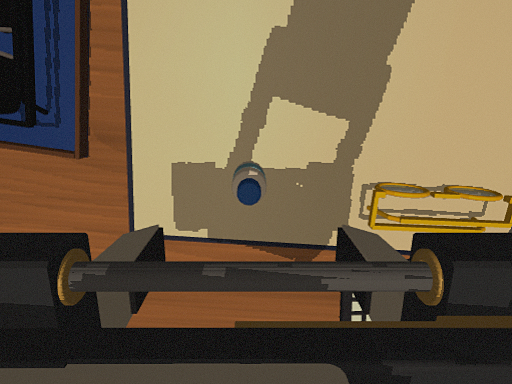

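View pics/s11b.png

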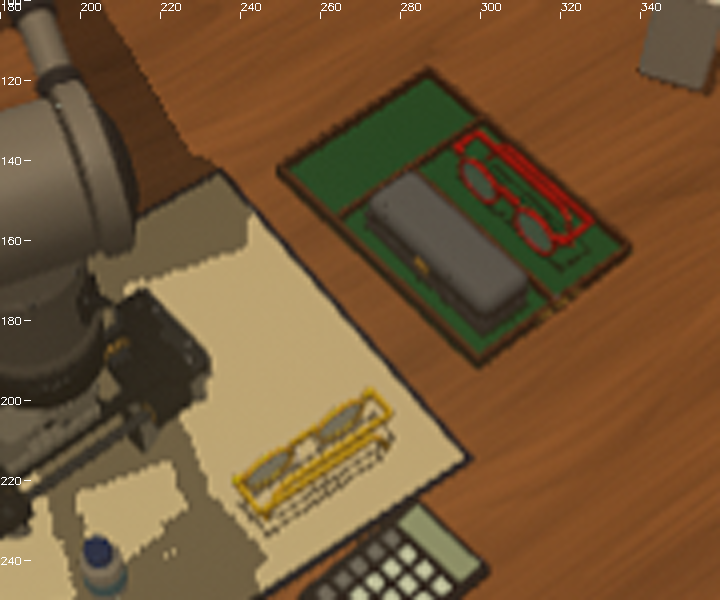

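```bash
python3 - <<'E'
from h import *
import pickle
p=pickle.load(open('w11.pkl','rb'))
print(onz('wrist',[(249,191)],.074,p),onz('wrist',[(233,185),(266,185)],.05,p))
E
```

```text
[[ 0.660224   -0.08301008  0.074     ]] [[ 0.662225   -0.0974156   0.05      ]
 [ 0.66019035 -0.06766628  0.05      ]]
```

```bash
python3 -m creep '[{"delta_pos":[0,-0.001,0.05],"rotation":[0,0,0],"gripper":-1},{"delta_pos":[0,0,0.05],"rotation":[0,0,0],"gripper":-0.5},{"delta_pos":[0,0,0.035],"rotation":[0,0,0],"gripper":-0.2},{"delta_pos":[0,0,0.018],"rotation":[0,0,0],"gripper":-0.2},{"delta_pos":[0,0,0],"rotation":[0,0,0],"gripper":-0.2},{"delta_pos":[0,0,0],"rotation":[0,0,0],"gripper":0.8},{"delta_pos":[0,0,0],"rotation":[0,0,0],"gripper":0.8},{"delta_pos":[0,0,0],"rotation":[0,0,0],"gripper":0.8},{"delta_pos":[0,0,0],"rotation":[0,0,0],"gripper":0.8},{"delta_pos":[0,0,0],"rotation":[0,0,0],"gripper":0.8}]' 12
python3 -m creep '[{"delta_pos":[0,0,0],"rotation":[0,0,0],"gripper":0.8},{"delta_pos":[0,0,0],"rotation":[0,0,0],"gripper":0.8}]'
```

```text
t: 39.22
ee_pos: [0.6611, -0.0833, 0.0216]
tcp_rot: [[-0.069, 0.998, 0.002], [0.998, 0.069, -0.001], [-0.001, 0.002, -1.0]]
ft_force: [-1.0, 0.1, 5.9]
opening: 0.0315
t: 39.48
ee_pos: [0.6611, -0.0833, 0.0216]
tcp_rot: [[-0.069, 0.998, 0.002], [0.998, 0.069, -0.001], [-0.001, 0.002, -1.0]]
ft_force: [-1.5, 0.3, 6.4]
opening: 0.0315
```

```bash
python3 -m creep '[{"delta_pos":[0,0,-0.02],"rotation":[0,0,0],"gripper":0.8},{"delta_pos":[0,0,-0.05],"rotation":[0,0,0],"gripper":0.8},{"delta_pos":[0,0,-0.055],"rotation":[0,0,0],"gripper":0.8},{"delta_pos":[0,0,-0.025],"rotation":[0,0,0],"gripper":0.8}]'
python3 -m creep '[{"delta_pos":[0.0548,-0.0229,0],"rotation":[0,0,0],"gripper":0.8},{"delta_pos":[0.0548,-0.0229,0],"rotation":[0,0,0],"gripper":0.8},{"delta_pos":[0.0548,-0.0229,0],"rotation":[0,0,0],"gripper":0.8},{"delta_pos":[0.0548,-0.0229,0],"rotation":[0,0,0],"gripper":0.8},{"delta_pos":[0.0548,-0.0229,0],"rotation":[0,0,0],"gripper":0.8},{"delta_pos":[0.0548,-0.0229,0],"rotation":[0,0,0],"gripper":0.8},{"delta_pos":[0.0548,-0.0229,0],"rotation":[0,0,0],"gripper":0.8},{"delta_pos":[0.0548,-0.0229,0],"rotation":[0,0,0],"gripper":0.8},{"delta_pos":[0,0,0],"rotation":[0,0,0],"gripper":0.8},{"delta_pos":[0,0,0],"rotation":[0,0,0],"gripper":0.8}]'
python3 look.py w12
python3 - <<'E'
from h import *
cv2.imwrite('pics/s12.png',imaging.snapshot('scene'));crop('pics/s12.png','pics/s12b.png',180,80,180,150,4)
E
```

```text
t: 39.98
ee_pos: [0.6616, -0.0834, 0.1755]
tcp_rot: [[-0.069, 0.998, 0.006], [0.998, 0.069, -0.002], [-0.002, 0.006, -1.0]]
ft_force: [0.3, -1.1, -0.2]
opening: 0.0313
t: 41.22
ee_pos: [0.4475, 0.3413, 0.1709]
tcp_rot: [[-0.07, 0.998, 0.001], [0.998, 0.07, -0.0], [-0.0, 0.001, -1.0]]
ft_force: [-0.8, 0.3, 0.7]
opening: 0.0315
```

View pics/w12.png

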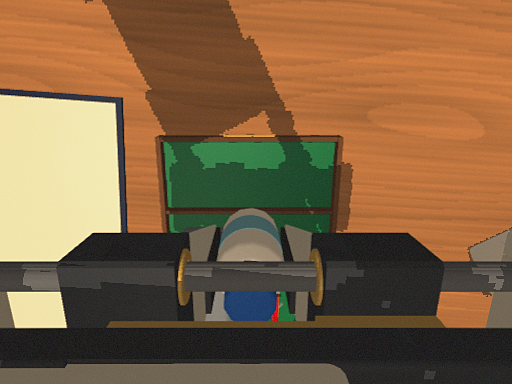

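View pics/s12b.png

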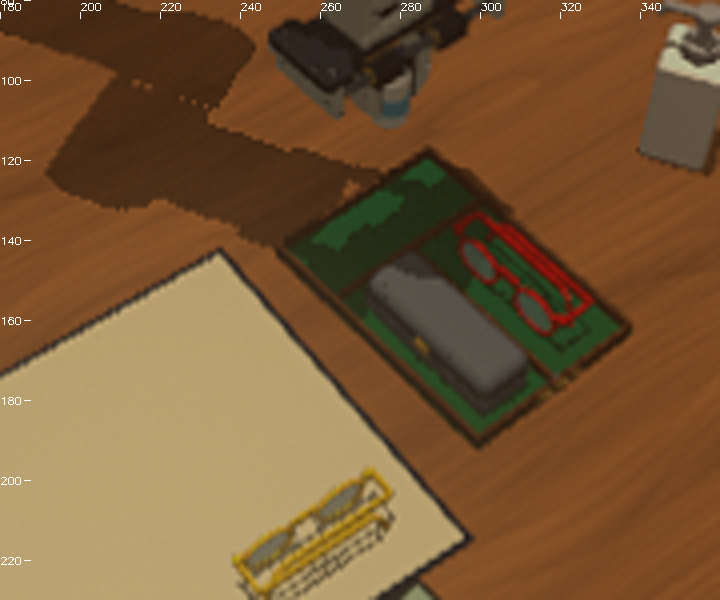

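```bash
python3 - <<'E'
from h import *
import pickle
p=pickle.load(open('w12.pkl','rb'))
P=onz('wrist',[(248,136),(248,141),(248,208),(248,213),(158,138),(342,138)],.014,p);print(P.round(4).tolist())
E
```

```text
[[0.4073, 0.3372, 0.014], [0.4121, 0.3375, 0.014], [0.4806, 0.3422, 0.014], [0.4861, 0.3426, 0.014], [0.4153, 0.2502, 0.014], [0.4029, 0.4283, 0.014]]
```

```bash
python3 -m creep '[{"delta_pos":[0,-0.001,0.05],"rotation":[0,0,0],"gripper":0.8},{"delta_pos":[0,0,0.05],"rotation":[0,0,0],"gripper":0.8},{"delta_pos":[0,0,0.03],"rotation":[0,0,0],"gripper":0.8},{"delta_pos":[0,0,0.012],"rotation":[0,0,0],"gripper":0.8},{"delta_pos":[0,0,0.003],"rotation":[0,0,0],"gripper":0.8},{"delta_pos":[0,0,0],"rotation":[0,0,0],"gripper":0.8},{"delta_pos":[0,0,0],"rotation":[0,0,0],"gripper":0.8}]'
python3 -m creep '[{"delta_pos":[0,0,0.001],"rotation":[0,0,0],"gripper":0.8},{"delta_pos":[0,0,0.0],"rotation":[0,0,0],"gripper":0.8}]'
python3 -m creep '[{"delta_pos":[0,0,0.001],"rotation":[0,0,0],"gripper":0.8},{"delta_pos":[0,0,0.0],"rotation":[0,0,0],"gripper":0.8}]'
python3 -m creep '[{"delta_pos":[0,0,0.001],"rotation":[0,0,0],"gripper":0.8},{"delta_pos":[0,0,0.0],"rotation":[0,0,0],"gripper":0.8}]'
```

```text
t: 42.2
ee_pos: [0.4471, 0.3418, 0.0265]
tcp_rot: [[-0.069, 0.998, 0.002], [0.998, 0.069, 0.001], [0.001, 0.002, -1.0]]
ft_force: [-0.6, -0.8, -0.6]
opening: 0.0318
t: 42.45
ee_pos: [0.4464, 0.3416, 0.0246]
tcp_rot: [[-0.069, 0.998, 0.0], [0.998, 0.069, 0.0], [0.0, 0.0, -1.0]]
ft_force: [0.0, -0.3, -1.1]
opening: 0.0316
t: 42.7
ee_pos: [0.4462, 0.3415, 0.0232]
tcp_rot: [[-0.069, 0.998, -0.0], [0.998, 0.069, -0.0], [-0.0, -0.0, -1.0]]
ft_force: [-0.2, 0.2, -0.0]
opening: 0.0317
t: 42.95
ee_pos: [0.4464, 0.3415, 0.0226]
tcp_rot: [[-0.069, 0.998, 0.0], [0.998, 0.069, 0.0], [0.0, 0.0, -1.0]]
ft_force: [-0.9, -0.9, 3.4]
opening: 0.0315
```

Contact at the predicted height; release, rise clear and check.

```bash
python3 -m creep '[{"delta_pos":[0,0,0],"rotation":[0,0,0],"gripper":-0.3},{"delta_pos":[0,0,0],"rotation":[0,0,0],"gripper":-0.3},{"delta_pos":[0,0,0],"rotation":[0,0,0],"gripper":-0.3},{"delta_pos":[0,0,0],"rotation":[0,0,0],"gripper":-0.3},{"delta_pos":[0,0,-0.02],"rotation":[0,0,0],"gripper":-0.3},{"delta_pos":[0,0,-0.05],"rotation":[0,0,0],"gripper":-0.3},{"delta_pos":[0,0,-0.05],"rotation":[0,0,0],"gripper":-0.3},{"delta_pos":[0,0,-0.05],"rotation":[0,0,0],"gripper":-0.3}]'
python3 -m creep '[{"delta_pos":[-0.05,0.02,-0.02],"rotation":[0,0,0],"gripper":-0.3},{"delta_pos":[-0.05,0.02,-0.02],"rotation":[0,0,0],"gripper":-0.3},{"delta_pos":[-0.05,0.02,-0.02],"rotation":[0,0,0],"gripper":-0.3},{"delta_pos":[-0.05,0.02,-0.02],"rotation":[0,0,0],"gripper":-0.3},{"delta_pos":[-0.05,0.0,-0.02],"rotation":[0,0,0],"gripper":-0.3},{"delta_pos":[0,0,0],"rotation":[0,0,0],"gripper":-0.3},{"delta_pos":[0,0,0],"rotation":[0,0,0],"gripper":-0.3}]'
python3 - <<'E'
from h import *
cv2.imwrite('pics/s13.png',imaging.snapshot('scene'));crop('pics/s13.png','pics/s13b.png',230,100,130,100,6)
cv2.imwrite('pics/si13.png',imaging.snapshot('side'));crop('pics/si13.png','pics/si13b.png',150,120,200,260,2)
crop('pics/si13.png','pics/si13c.png',155,130,130,70,6)
crop('pics/s13.png','pics/s13c.png',60,190,140,120,5)
E
```

```text
t: 43.95
ee_pos: [0.4461, 0.3414, 0.1939]
tcp_rot: [[-0.069, 0.998, -0.0], [0.998, 0.069, -0.0], [-0.0, -0.0, -1.0]]
ft_force: [0.4, -0.0, -0.6]
opening: 0.0594
t: 44.82
ee_pos: [0.5431, 0.0979, 0.292]
tcp_rot: [[-0.069, 0.998, -0.001], [0.998, 0.069, 0.0], [0.0, -0.001, -1.0]]
ft_force: [0.1, 0.8, -0.9]
opening: 0.0593
```

View pics/s13b.png

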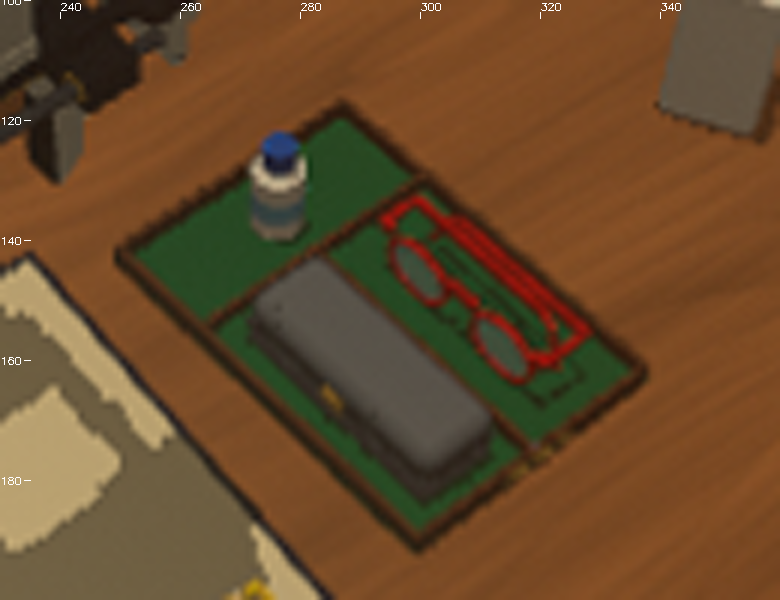

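View pics/si13.png

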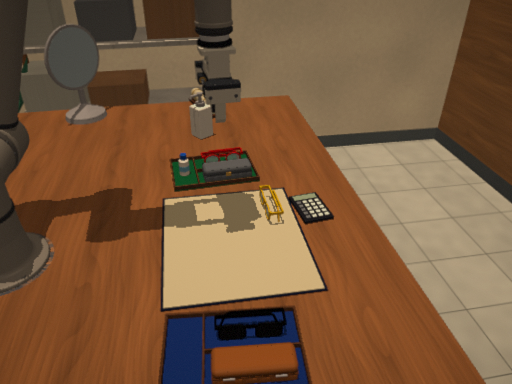

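View pics/si13c.png

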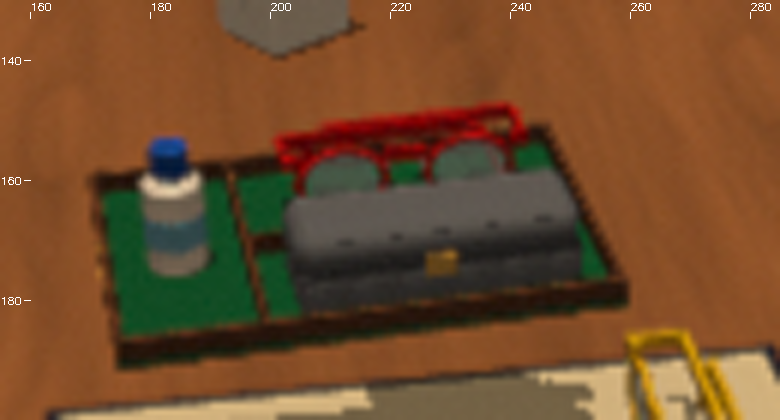

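View pics/s13c.png

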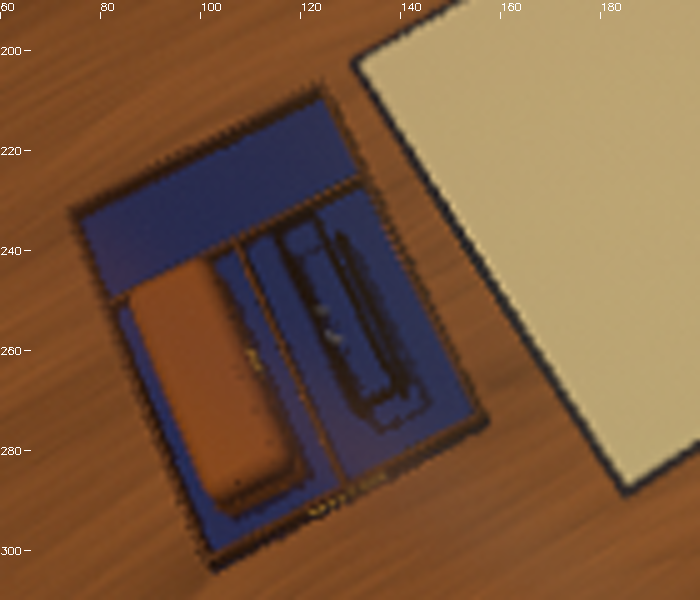

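All five items sit level in their compartments, and the yellow glasses, calculator and pump look unmoved. I'm handing the job in.

```bash
python3 - <<'E'
from bench import env
s=env.observe();print(s['t'],abs(s['dq']).max());print(env.finish_job())
E
```

```text
44.925 0.009747872249720135
the job is handed in; nothing more can be done
None
```

Both orders are made up and the job was handed in at about 45 s of the allowed 128 s. No verdict was reported.

- **Blue tray:** the tan case and the black sunglasses are in separate long compartments.
- **Green tray:** the grey case and the red glasses are in separate long compartments, and the spray stands in the short one.
- **Setting down:** I lowered each item until the wrist force showed contact. The tool was within 0.1 mm of the height I expected for the felt each time, and I only opened the fingers then.
- **Last checks:** the scene and side pictures show all five items upright and well inside their compartments. The yellow glasses, calculator and gel pump look to be where they started, and the arm was clear of everything. I judged these final positions by eye, not by measuring them.
- **One disagreement:** all three cameras put the tray rims a few millimetres lower than the stated sizes. I centred the placements using the wrist camera and took heights from touch instead.

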